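Load the tray cassette and snap its cover shut

ROBOT

A 6-joint arm with a two-finger parallel gripper is mounted at the origin on the work surface. World frame = base frame: x ahead of the robot, y to its left, z up, the work surface at z = 0. Lengths are in m, angles in rad, forces in N, time in s.
With the tool pointing down it reaches from about 0.3 to 0.875 m from the base axis. Payload 6.4 kg.
Tool frame: the origin (TCP) lies midway between the tips of the shut fingers; the grasp point (between the pads) lies 19 mm behind it; z points along the fingers, y is the direction in which the jaws open and shut (so a half turn about z gives the same grasp; the last joint's range is limited). The gripper opens to 88 mm and grips with 3 to 60 N. Pads are 18 mm wide; open, the fingers measure 123 mm over their backs; the gripper's body (75 mm by 187 mm) begins 45 mm behind the grasp point.
Start: joints at [-1.533, 0.181, 1.607, -0, 1.354, -0.206], TCP at [0.139, -0.558, 0.239] pointing down, gripper open.
Joint ranges: [-2.99, 2.99], [-0.89, 2.07], [0.3, 2.58], [-1.14, 4.28], [0, 2.63], [-3.12, 3.12]. Speed limits (rad/s): [2.57, 2.57, 3.01, 3.14, 3.14, 3.14].

INTERFACE

Orientations are given as a unit quaternion [w, x, y, z].
In Python, from plant import arm gives the robot as it stands.
- The arm moves only by the tool apply_moves, never from a script. Its argument "commands" is text: rows parted by semicolons, each of 7 numbers parted by spaces: the turn, a rotation vector about the tool's x, y, z in rad, then the shift along the tool's x, y, z in m, then the finger opening in m, from 0 to 0.0881. In form: rx ry rz tx ty tz gripper; .... A call has 1 to 5 rows; each row is the pose to reach, as a shift and turn from the pose measured when the call began, along the tool's axes at that moment; what a row does not reach only later rows make up. A row lasts 1/12 s, in which the tool goes at most 41.7 mm and 7.16 degrees, less where a joint would pass 70% of its speed; a pose out of reach is approached as far as the arm can. A call with a gripper value outside its range is refused whole. The fingers move at their own pace and stop on an object; "squeeze" is the grip in N (left out, the last holds). Time passes only in rows, so rows that repeat a pose let the fingers close. It gives the time, the measured TCP pose, the force and the opening at its end, in the units of the state.
- arm.observe(): the state, without advancing time (a new reading comes with each control period).
- arm.camera(name): name is "side" or "top" or "wrist"; returns a dict with "image" (480x640x3 uint8, red, green, blue), "intrinsics" (3x3 intrinsics, pixels), "D" ([k1, k2, p1, p2, k3] as OpenCV has them; the pictures are not rectified), "rvec" (rotation vector, rad) and "tvec" (3), from world to camera coordinates, as OpenCV has them; the wrist camera has in their place "mount" (4x4, takes a point from camera to tool coordinates, whose origin is the TCP and whose axes are the flange's). Camera axes: x right, y down, z forward; pixel columns grow to the right and rows downward; lengths in m; the calibration is good to about 2 mm. A picture is of the moment at which its call begins: read the wrist's pose just before it. There is no depth.
- arm.finish_job(): hands the job in, once; it reports no verdict.
The state is a dict: "clock": time; "joints": joint angles; "qd": joint speeds; "tau": joint torques, N m; "tcp_pos": TCP position; "ee_rot": TCP orientation; "ft_force": force on the tool from outside, world axes, zero at the start; "moment": the same for the moment, N m; "width": finger opening in m.
Only numpy, scipy, OpenCV 4.12 (cv2) and the standard library are available. Lean on these libraries where they do the work, as an engineer would, in place of code of your own. Each camera call takes 0.05 s, during which the arm holds its last target. There are 200 camera calls.

TASK

Slide the large round tray all the way into the wide bottom slot of the cassette, then the small one all the way into the narrow top slot, each lying flat against its back stop with its grip pointing straight out of the front, and let go of them. Then press the clear cover down until it snaps fully shut. Leave the amber bottle, the beaker and the stack of dishes where they are.

Things in the scene. Friction and masses are not known exactly. Their poses are not given: they have to be found in the camera images.
- large_tray: round dark steel-grey metal tray with a pale glass inlay, 110 mm across, 4 mm thick, 140 g +-30 %, loose, flat on the bench. Origin: centre of its underside; z up. At its front (-x) a neck 30 mm wide, 4 mm thick carries an upright grip block 24 mm long (x), 12 mm thick (y), from 4 to 44 mm above the underside, its middle 93 mm from the origin. Belongs in the bottom slot.
- small_tray: round dark steel-grey metal tray with a pale glass inlay, 84 mm across, 4 mm thick, 100 g +-30 %, loose, flat on the bench. Origin: centre of its underside; z up. At its front (-x) a neck 30 mm wide, 4 mm thick carries an upright grip block 24 mm long (x), 12 mm thick (y), from 4 to 44 mm above the underside, its middle 80 mm from the origin. Belongs in the top slot.
- cassette: white cassette fixed to the bench, 135 mm deep (x), 130 wide (y), 128 high. Origin: centre of its underside, 0 to 20 mm over the bench; +x points in; the open front is at x = -67.5 mm. A catch housing stands 20 mm out from each side wall near the front. Two horizontal slots, 11 mm high. Loaded grips stand one above the other, centred 34 mm ahead of the front, so the bottom tray goes first.
- low_home (a point): where the large tray's origin lies when home on the bottom ledges against the back stop; axes as the cassette's (x = the way in). 59 mm behind the front face, 35 mm above the cassette's origin. Bottom slot: 118 mm wide, 11 mm high measured up from the ledges.
- top_home (a point): where the small tray's origin lies when home on the top ledges against the back stop; axes as the cassette's. 46 mm behind the front face, 95 mm above the cassette's origin. Top slot: 92 mm wide, 11 mm high measured up from the ledges.
- cover (a joint): angle (rad) of the clear, white-framed cover: 0 shut (level), about 1 to 1.2 at the start, 1.35 fully open. Hinged on the top back edge of the cassette, it closes towards the front. Light friction (under 2 N at its edge) holds it anywhere; in the last 0.11 rad sprung catches resist (6 to 10 N at the press point) until it snaps to 0 and is held.
- cover_hinge (a point): middle of the cover's hinge line, level with the cover's underside, 130 mm above the cassette's origin at its back edge; axes turn with the cover
- cover_press (a point): point on the cover's outer face, mid-width, 110 mm from the hinge line; axes turn with the cover, z out of the outer face. The cover is 141 mm long from the hinge, 130 wide, 6 thick. Two 34 mm lugs hang from its front edge and close in front of the top slot, 30 to 45 mm either side of the middle.
- bottle: amber bottle, 64 mm across, 150 mm tall, a bystander; origin under its centre
- beaker: glass beaker, 76 mm across, 95 mm tall, a bystander; origin under its centre
- dishes: stack of three culture dishes, 94 mm across, 45 mm tall, a bystander; origin under its centre
Not all that is in view belongs to the job. Leave any red or turquoise look-alike of the large_tray alone.

How it is judged:
On the way, in this order (a step that is already met when the one before it is completed fails the run):
1. the large tray is home in the bottom slot and let go (x of large_tray in the frame of low_home between -0.007 and 0.006 m and y of large_tray in the frame of low_home between -0.008 and 0.008 m and z of large_tray in the frame of low_home between -0.004 and 0.004 m and angle between large_tray's own z axis and vertical below 0.06 rad and angle between the x axis of large_tray and the x axis of low_home, either way round below 0.26 rad and contact force between the fingers and large_tray below 0.1 N), for 0.2 s.
2. the small tray is home in the top slot and let go (x of small_tray in the frame of top_home between -0.007 and 0.006 m and y of small_tray in the frame of top_home between -0.008 and 0.008 m and z of small_tray in the frame of top_home between -0.004 and 0.004 m and angle between small_tray's own z axis and vertical below 0.06 rad and angle between the x axis of small_tray and the x axis of top_home, either way round below 0.26 rad and contact force between the fingers and small_tray below 0.1 N), for 0.2 s.
3. the cover is snapped shut (value of joint cover below 0.03 rad), for 0.2 s.
At the end, for the whole second after the job is handed in: The large tray lies at rest in the bottom slot and the small one in the top slot: each origin within 7 mm (in front) of its home point, 8 mm sideways and 4 mm in height, flat within 0.06 rad and its grip within 0.26 rad of straight out of the front; the cover is shut to less than 0.03 rad (x of large_tray in the frame of low_home between -0.007 and 0.006 m and y of large_tray in the frame of low_home between -0.008 and 0.008 m and z of large_tray in the frame of low_home between -0.004 and 0.004 m and angle between each of large_tray, small_tray's own z axis and vertical below 0.06 rad and angle between the x axis of large_tray and the x axis of low_home, either way round below 0.26 rad and x of small_tray in the frame of top_home between -0.007 and 0.006 m and y of small_tray in the frame of top_home between -0.008 and 0.008 m and z of small_tray in the frame of top_home between -0.004 and 0.004 m and angle between the x axis of small_tray and the x axis of top_home, either way round below 0.26 rad and value of joint cover below 0.03 rad and linear speed of each of large_tray, small_tray below 0.02 m/s); the robot touches nothing.
It fails at once if bottle moved more than 25 mm (distance of bottle from where it was at the start of the episode above 0.025 m).
It fails at once if beaker moved more than 25 mm (distance of beaker from where it was at the start of the episode above 0.025 m).
It fails at once if dishes moved more than 25 mm (distance of dishes from where it was at the start of the episode above 0.025 m).
It also fails if it takes over 70 s, if anything falls off the work surface, if the arm or the gripper's body presses on something with over 40 N, if the wrist force passes 120 N, or if a joint passes its speed limit or range.

## Working session

There is one attempt and no reset: what is moved stays moved. The work goes in short steps, Python scripts to look and compute and a tool call to move; the robot and the scene stay as the last step left them, time stands still between calls to the robot, and variables do not carry over. Pictures are saved under pics/ and viewed, about 8 in all and at most 12, crops included, and the job is handed in when it is done.

Besides the shell and the picture viewer there is one more tool, called as name(argument=value, ...), one argument or row to a line, values as JSON. apply_moves: Moves the arm, as the interface text tells. Its arguments: {"type":"object","properties":{"commands":{"type":"string"},"squeeze":{"type":"number"}},"required":["commands"]}

```bash
ls; mkdir -p pics; cat > h.py <<'E'
import numpy as np, cv2
from scipy.spatial.transform import Rotation as R
from plant import arm
def snap(n,f):
    c=arm.camera(n); cv2.imwrite(f'pics/{f}.png',c['image'][:,:,::-1]); np.save(f'pics/{f}.npy',c,allow_pickle=True); return c
def load(f): return np.load(f'pics/{f}.npy',allow_pickle=True).item()
E
python3 - <<'E'
from h import *
print(arm.observe())
for n in('side','top'):
    c=snap(n,n+'0'); print(n,c['intrinsics'],c['D'],c['rvec'],c['tvec'])
    Rm=cv2.Rodrigues(np.array(c['rvec'],float))[0]; print(-Rm.T@np.array(c['tvec']).ravel(), Rm)
E
```

```text
pics
{'clock': 0.0, 'joints': array([-1.53330350e+00,  1.81534280e-01,  1.60799181e+00,  1.63554912e-06,
        1.35381647e+00, -2.06329002e-01]), 'qd': array([ 0.0010898 ,  0.00122941,  0.00102642, -0.00036419, -0.00039989,
        0.00130448]), 'tau': array([-7.35281501e-04, -4.33872199e+01, -3.41850293e+01,  7.02870497e-02,
        3.87302390e-02, -1.51716895e-04]), 'tcp_pos': array([ 0.13879333, -0.55744512,  0.23782178]), 'ee_rot': array([-8.71770061e-04,  9.92577705e-01,  1.21608936e-01,  7.45697800e-05]), 'ft_force': array([ 0.22992301,  0.5351753 , -0.31864264]), 'moment': array([0.02797951, 0.00662349, 0.05780751]), 'width': 0.08783584758048224}
side [[458.13192099   0.         321.500293  ]
 [  0.         458.13192099 241.54800913]
 [  0.           0.           1.        ]] [-0.08608813  0.          0.          0.          0.        ] [ 0.13253257 -2.81784206  1.30717793] [0.46435676 0.0635081  1.22134298]
[0.38673775 0.93022914 0.83453388] [[-0.995839   -0.09090556  0.00639252]
 [-0.06358957  0.6429274  -0.76328286]
 [ 0.06527673 -0.76051334 -0.64603282]]
top [[553.61247285   0.         326.48062839]
 [  0.         553.61247285 228.53839295]
 [  0.           0.           1.        ]] [-0.13047016  0.          0.          0.          0.        ] [ 2.1225988  -2.1766738   0.10864927] [0.09276482 0.47920819 1.20537603]
[0.33230273 0.05815639 1.25593388] [[-0.02386333 -0.99948903 -0.02126569]
 [-0.99240319  0.02625148 -0.1201947 ]
 [ 0.12069154  0.01823589 -0.99252255]]
```

View pics/top0.png

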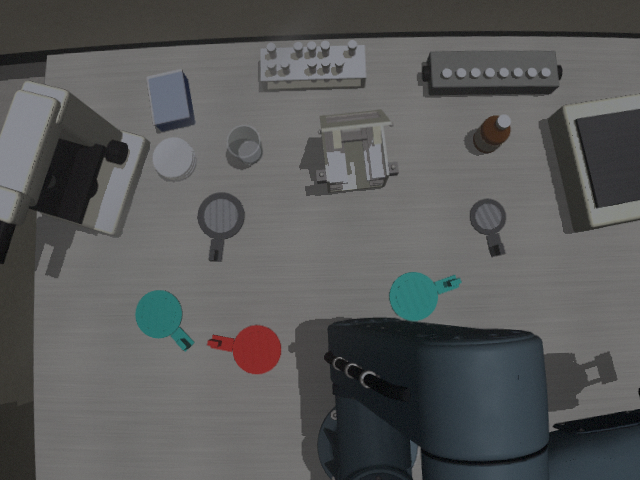

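View pics/side0.png

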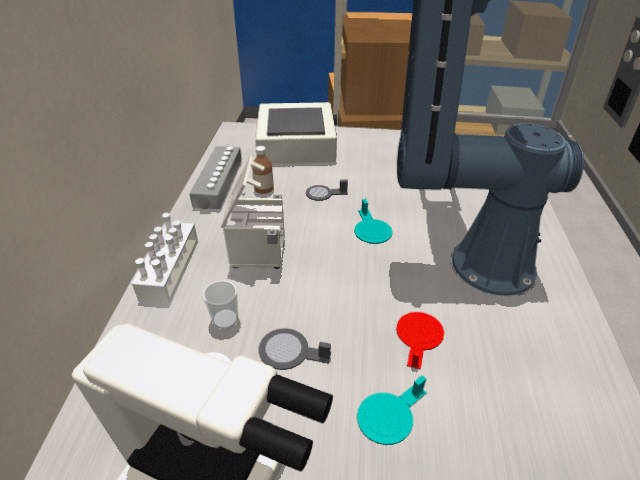

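Top view: candidates for the large tray are grey (221,216), turquoise (160,314) and (414,296), and red (257,349). The grey one with the pale inlay fits. The small tray is the smaller grey one at (488,216), and the cassette is at about (355,155) with its front facing the robot. I'll confirm these in a crop.

```bash
python3 - <<'E'
from h import *
t=cv2.imread('pics/top0.png'); s=cv2.imread('pics/side0.png')
a=cv2.resize(t[100:200,300:410],(440,400),interpolation=cv2.INTER_CUBIC)
b=cv2.resize(s[185:275,210:300],(360,360),interpolation=cv2.INTER_CUBIC)
c=cv2.resize(t[185:270,190:260],(165,200)); d=cv2.resize(t[190:265,460:520],(160,200))
m=np.zeros((600,800,3),np.uint8); m[:400,:440]=a; m[:360,440:]=b; m[400:,:165]=c; m[400:,170:330]=d
cv2.imwrite('pics/crop1.png',cv2.convertScaleAbs(m,alpha=1.3))
E
```

```text
(no output)
```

View pics/crop1.png

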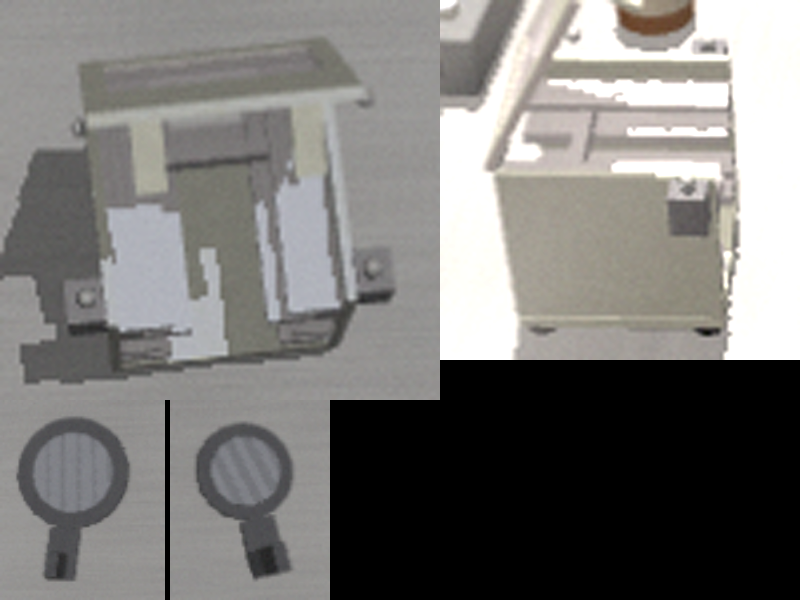

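Crop: both grey trays have the pale inlay and dark rim, so they are confirmed. The cassette stands on feet with its front towards the robot, slightly yawed. Now the rough positions.

```bash
cat >> h.py <<'E'
def ray(c,uv,pose=None):
    uv=np.array(uv,float).reshape(-1,1,2)
    n=cv2.undistortPoints(uv,np.array(c['intrinsics']),np.array(c['D'])).reshape(-1,2)
    d=np.c_[n,np.ones(len(n))]
    if 'rvec' in c:
        Rm=cv2.Rodrigues(np.array(c['rvec'],float))[0]; o=-Rm.T@np.array(c['tvec']).ravel(); d=d@Rm
    else:
        T=np.eye(4); T[:3,3]=pose[0]; q=pose[1]; T[:3,:3]=R.from_quat([q[1],q[2],q[3],q[0]]).as_matrix()
        T=T@np.array(c['mount']); o=T[:3,3]; d=d@T[:3,:3].T
    return o,d
def onz(c,uv,z,pose=None):
    o,d=ray(c,uv,pose); return o+d*((z-o[2])/d[:,2])[:,None]
def proj(c,P):
    return cv2.projectPoints(np.array(P,float).reshape(-1,3),np.array(c['rvec'],float),np.array(c['tvec'],float),np.array(c['intrinsics']),np.array(c['D']))[0].reshape(-1,2)
def tri(c1,u1,c2,u2):
    o1,d1=ray(c1,u1);o2,d2=ray(c2,u2);d1=d1[0]/np.linalg.norm(d1);d2=d2[0]/np.linalg.norm(d2)
    A=np.c_[d1,-d2]; s=np.linalg.lstsq(A,o2-o1,rcond=None)[0]; p=o1+s[0]*d1;q=o2+s[1]*d2
    return (p+q)/2,np.linalg.norm(p-q)
E
python3 - <<'E'
from h import *
c=load('top0'); g=cv2.cvtColor(c['image'],cv2.COLOR_RGB2HSV)
def tray(box,r):
    x0,y0,x1,y1=box; v=g[y0:y1,x0:x1,2]; m=(v<105).astype(np.uint8)
    cs,_=cv2.findContours(m,cv2.RETR_EXTERNAL,cv2.CHAIN_APPROX_NONE); k=max(cs,key=cv2.contourArea).reshape(-1,2)+[x0,y0]
    P=onz(c,k,0.004)[:,:2]
    # disc: fit circle to contour points far from grip
    top=P
    ctr=P[P[:,0]>np.percentile(P[:,0],50)].mean(0)
    for _ in range(10):
        d=np.linalg.norm(P-ctr,axis=1); S=P[abs(d-r)<.006] if _ else P[P[:,0]>np.percentile(P[:,0],45)]
        A=np.c_[2*S,np.ones(len(S))]; s=np.linalg.lstsq(A,(S**2).sum(1),rcond=None)[0]; ctr=s[:2]; rr=np.sqrt(s[2]+ctr@ctr)
    n=P[(np.linalg.norm(P-ctr,axis=1)>r+.006)]
    mm=n.mean(0)-ctr; print('tray',ctr,'r',rr,'yaw grip dir->x axis',np.arctan2(-mm[1],-mm[0]),len(k))
    kk=(v<50); ys,xs=np.nonzero(kk); u=[[xs.mean()+x0,ys.mean()+y0]]; print('dark grip top',u,onz(c,u,.044), 'dist',np.linalg.norm(onz(c,u,.044)[0,:2]-ctr))
tray((190,185,260,270),.055); tray((460,190,520,265),.042)
for z in(.128,.138,.148):
    print(z,onz(c,[[328.7,182.5],[387.5,176]],z))
print(onz(c,[[355,190]],0.01), onz(c,[[245,147],[492,138],[174,160]],0.04))
E
```

```text
tray [0.52126137 0.32430425] r 0.05536040330398661 yaw grip dir->x axis -0.13656667527509217 180
dark grip top [[np.float64(215.47727272727272), np.float64(255.4090909090909)]] [[0.42625219 0.3276487  0.044     ]] dist 0.09506803052717022
tray [ 0.50280667 -0.28885261] r 0.043057234126891275 yaw grip dir->x axis 0.21198448689332952 152
dark grip top [[np.float64(494.01), np.float64(249.62)]] [[ 0.42300058 -0.28841956  0.044     ]] dist 0.07980726595672714
0.128 [[ 0.56555538  0.07197757  0.128     ]
 [ 0.57602168 -0.05049603  0.128     ]]
0.138 [[ 0.56348742  0.07185503  0.138     ]
 [ 0.57386092 -0.04953274  0.138     ]]
0.148 [[ 0.56141945  0.07173249  0.148     ]
 [ 0.57170017 -0.04856945  0.148     ]]
[[0.57082111 0.01372792 0.01      ]] [[ 0.67175154  0.26127524  0.04      ]
 [ 0.67797685 -0.30165162  0.04      ]
 [ 0.64735152  0.4256559   0.04      ]]
```

```bash
cat >> h.py <<'E'
TH=np.radians(30)
def plan(tcp,yaw=0.,th=TH,grasp=False):
    s=arm.observe(); q=s['ee_rot']; R0=R.from_quat([q[1],q[2],q[3],q[0]])
    Rt=R.from_euler('z',yaw)*R.from_euler('y',-th)*R.from_euler('x',np.pi)
    p=np.array(tcp,float)
    if grasp: p=p+.019*Rt.apply([0,0,1])
    rv=(R0.inv()*Rt).as_rotvec(); t=R0.inv().apply(p-s['tcp_pos'])
    print('t',round(s['clock'],2),'at',s['tcp_pos'].round(4),'F',s['ft_force'].round(1),'w',round(s['width'],4),'| dist',np.linalg.norm(t).round(3),'deg',np.degrees(np.linalg.norm(rv)).round(1))
    print(' ROW:',*rv.round(3),*t.round(4))
E
python3 - <<'E'
from h import *
print(arm.camera('wrist')['mount'], load('top0').keys())
plan([.36,-.0,.30])
E
```

```text
[[-1.62727308e-04 -9.61447836e-01 -2.74987331e-01  6.94658434e-02]
 [ 9.99999567e-01 -4.08298850e-04  8.35786897e-04  2.13907550e-04]
 [-9.15842514e-04 -2.74987076e-01  9.61447486e-01 -1.45573792e-01]
 [ 0.00000000e+00  0.00000000e+00  0.00000000e+00  1.00000000e+00]] dict_keys(['image', 'intrinsics', 'D', 'rvec', 'tvec'])
t 0.15 at [ 0.1388 -0.5576  0.238 ] F [0.1 0.2 0.5] w 0.0881 | dist 0.603 deg 33.0
 ROW: -0.065 0.521 0.238 0.3493 -0.4878 -0.0612
```

apply_moves(
  commands="-0.065 0.521 0.238 0.349 -0.488 -0.061 0.088;-0.065 0.521 0.238 0.349 -0.488 -0.061 0.088;-0.065 0.521 0.238 0.349 -0.488 -0.061 0.088;-0.065 0.521 0.238 0.349 -0.488 -0.061 0.088;-0.065 0.521 0.238 0.349 -0.488 -0.061 0.088",
)

```text
clock: 0.57
tcp_pos: [0.2156, -0.3638, 0.2594]
ee_rot: [-0.0, 0.965, -0.002, 0.262]
ft_force: [-0.6, 1.5, 0.7]
width: 0.088
```

```bash
python3 -c "
from h import *
plan([.36,0,.30])"
```

```text
t 0.57 at [ 0.2156 -0.3638  0.2594] F [-0.6  1.5  0.7] w 0.088 | dist 0.394 deg 0.4
 ROW: 0.0 -0.006 -0.004 0.1438 -0.3644 0.0377
```

apply_moves(
  commands="0 0 0 0.144 -0.364 0.038 0.088;0 0 0 0.144 -0.364 0.038 0.088;0 0 0 0.144 -0.364 0.038 0.088;0 0 0 0.144 -0.364 0.038 0.088;0 0 0 0.144 -0.364 0.038 0.088",
)

```text
clock: 0.98
tcp_pos: [0.2917, -0.1712, 0.2805]
ee_rot: [-0.0, 0.965, -0.003, 0.262]
ft_force: [0.5, -0.5, 1.1]
width: 0.0879
```

```bash
python3 -c "
from h import *
plan([.36,0,.30])"
```

```text
t 0.98 at [ 0.2917 -0.1712  0.2805] F [ 0.5 -0.5  1.1] w 0.0879 | dist 0.185 deg 0.5
 ROW: 0.001 -0.006 -0.006 0.0677 -0.1717 0.0175
```

apply_moves(
  commands="0 -0.006 -0.006 0.068 -0.172 0.0175 0.088;0 -0.006 -0.006 0.068 -0.172 0.0175 0.088;0 -0.006 -0.006 0.068 -0.172 0.0175 0.088;0 -0.006 -0.006 0.068 -0.172 0.0175 0.088;0 -0.006 -0.006 0.068 -0.172 0.0175 0.088",
)

```text
clock: 1.4
tcp_pos: [0.3664, -0.0302, 0.2961]
ee_rot: [0.0, 0.967, -0.0, 0.255]
ft_force: [0.3, 0.4, -0.4]
width: 0.0879
```

```bash
cat >> h.py <<'E'
def wsnap(f):
    s=arm.observe(); c=arm.camera('wrist'); c['pose']=(s['tcp_pos'],s['ee_rot'])
    cv2.imwrite(f'pics/{f}.png',c['image'][:,:,::-1]); np.save(f'pics/{f}.npy',c,allow_pickle=True); return c
E
python3 -c "
from h import *
wsnap('w1'); plan([.41,.3,.22])"
```

```text
t 1.45 at [ 0.3673 -0.0205  0.2966] F [-1.4 -2.   0.5] w 0.0879 | dist 0.332 deg 1.1
 ROW: -0.012 0.006 0.013 0.0036 -0.3194 0.0914
```

View pics/w1.png

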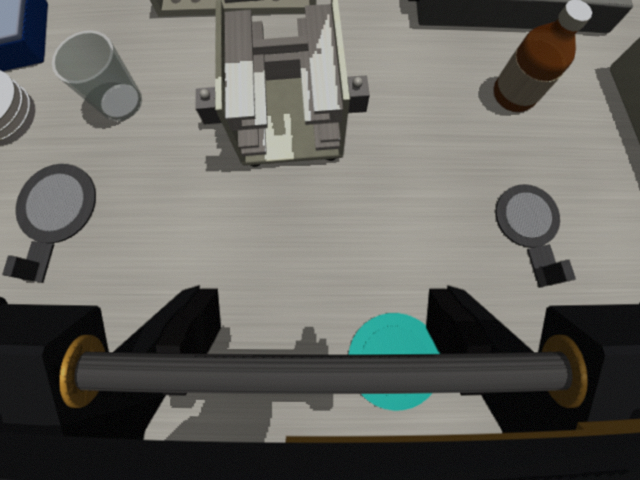

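Wrist view: large tray at (55,203) with its grip at (25,265), small tray at (528,215) with its grip at (553,270), cassette front base around (245-345,160), catch housings at (207,103) and (357,93). I'll enlarge the cassette.

```bash
python3 - <<'E'
from h import *
i=cv2.imread('pics/w1.png')[0:172,190:375]
cv2.imwrite('pics/crop2.png',cv2.resize(i,None,fx=3.45,fy=3.45,interpolation=cv2.INTER_CUBIC))
E
```

```text
(no output)
```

View pics/crop2.png

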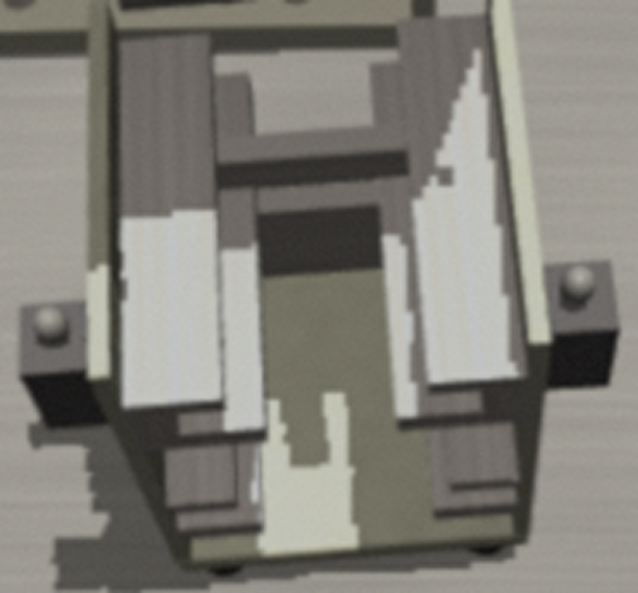

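```bash
python3 - <<'E'
from h import *
c=load('w1'); f=lambda a:np.array(a,float)/3.45+[190,0]
P=f([[88,376],[550,343]]); B=f([[185,566],[527,547]]); W=f([[110,378],[530,343]])
cu=f([[120,405],[222,400],[428,382],[523,376]])
for h in(0,.005,.01,.015,.02):
    a=onz(c,P,.128+h,c['pose']); b=onz(c,B,h,c['pose'])
    for n,q in(('top',a),('bot',b)):
        d=q[0]-q[1]; print(h,n,q.mean(0).round(4),'w',np.linalg.norm(d).round(4),'yaw',np.arctan2(-d[0],d[1]).round(3))
t=load('top0')
o,d=ray(c,P,c['pose'])
for i,u in enumerate([[300+104/4,100+331/4],[300+354/4,100+303/4]]):
    o2,d2=ray(t,[u]); A=np.c_[d[i],-d2[0]]; s=np.linalg.lstsq(A,o2-o,rcond=None)[0]; print('tri',o+s[0]*d[i],o2+s[1]*d2[0])
E
```

```text
0 top [0.5758 0.0088 0.128 ] w 0.1331 yaw 0.076
0 bot [0.5754 0.0077 0.    ] w 0.1304 yaw 0.058
0.005 top [0.5724 0.0082 0.133 ] w 0.1311 yaw 0.076
0.005 bot [0.573  0.0072 0.005 ] w 0.129 yaw 0.058
0.01 top [0.5691 0.0076 0.138 ] w 0.1291 yaw 0.076
0.01 bot [0.5706 0.0068 0.01  ] w 0.1276 yaw 0.058
0.015 top [0.5657 0.007  0.143 ] w 0.1271 yaw 0.076
0.015 bot [0.5682 0.0064 0.015 ] w 0.1262 yaw 0.058
0.02 top [0.5624 0.0064 0.148 ] w 0.125 yaw 0.076
0.02 bot [0.5658 0.006  0.02  ] w 0.1247 yaw 0.058
tri [0.56691447 0.07332959 0.13380218] [0.56409228 0.0775016  0.13329138]
tri [ 0.57492345 -0.05684118  0.1366255 ] [ 0.57474646 -0.05180184  0.13609237]
```

apply_moves(
  commands="0 0 0.013 0.004 -0.319 0.091 0.088;0 0 0.013 0.004 -0.319 0.091 0.088;0 0 0.013 0.004 -0.319 0.091 0.088;0 0 0.013 0.004 -0.319 0.091 0.088;0 0 0.013 0.004 -0.319 0.091 0.088",
)

```text
clock: 1.87
tcp_pos: [0.388, 0.1277, 0.2593]
ee_rot: [-0.005, 0.967, 0.001, 0.256]
ft_force: [0.8, -0.8, 1.0]
width: 0.0883
```

```bash
python3 -c "
from h import *
plan([.37,.325,.15])"
```

```text
t 1.87 at [0.388  0.1277 0.2593] F [ 0.8 -0.8  1. ] w 0.0883 | dist 0.226 deg 0.7
 ROW: -0.011 0.005 -0.0 -0.0698 -0.1963 0.0882
```

apply_moves(
  commands="-0.011 0.005 0 -0.07 -0.196 0.088 0.088;-0.011 0.005 0 -0.07 -0.196 0.088 0.088;-0.011 0.005 0 -0.07 -0.196 0.088 0.088;-0.011 0.005 0 -0.07 -0.196 0.088 0.088;-0.011 0.005 0 -0.07 -0.196 0.088 0.088",
)

```text
clock: 2.28
tcp_pos: [0.3713, 0.3007, 0.1633]
ee_rot: [-0.0, 0.966, 0.001, 0.259]
ft_force: [1.1, -0.6, 1.0]
width: 0.0883
```

apply_moves(
  commands="0 0 0 0 0 0 0.088",
)

```text
clock: 2.37
tcp_pos: [0.3675, 0.3036, 0.1562]
ee_rot: [0.002, 0.967, 0.004, 0.254]
ft_force: [-0.1, -0.5, -0.7]
width: 0.0881
```

```bash
python3 -c "
from h import *
wsnap('w2');plan([.40,.325,.1])"
```

```text
t 2.42 at [0.3682 0.3021 0.1582] F [-1.  -0.5 -0.2] w 0.0881 | dist 0.07 deg 0.7
 ROW: 0.002 0.008 0.009 -0.0008 -0.023 0.0663
```

View pics/w2.png

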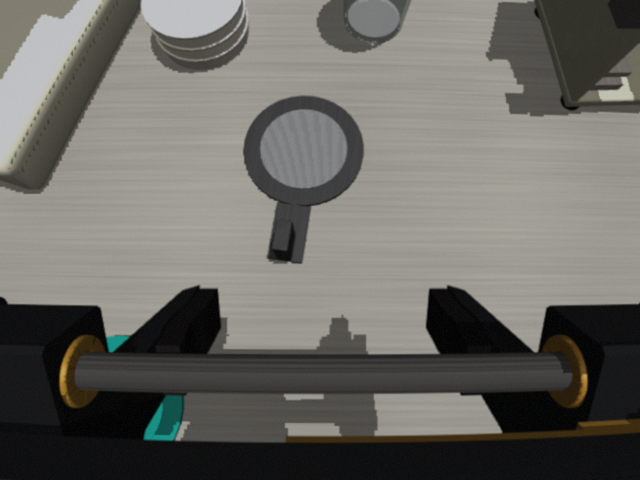

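Wrist view: large tray disc centred at (304,150), neck end corners at (267,260) and (303,262), grip around (282,240).

```bash
cat >> h.py <<'E'
def disc(c,box,thr,r,z=.004):
    x0,y0,x1,y1=box; v=c['image'].max(2)[y0:y1,x0:x1]; m=(v<thr).astype(np.uint8)
    k=max(cv2.findContours(m,cv2.RETR_EXTERNAL,cv2.CHAIN_APPROX_NONE)[0],key=cv2.contourArea).reshape(-1,2)+[x0,y0]
    P=onz(c,k,z,c['pose'])[:,:2]; S=P[P[:,0]>P[:,0].max()-1.4*r]
    for _ in range(10):
        s=np.linalg.lstsq(np.c_[2*S,np.ones(len(S))],(S**2).sum(1),rcond=None)[0]; ctr=s[:2]; S=P[abs(np.linalg.norm(P-ctr,axis=1)-r)<.004]
    return ctr,np.sqrt(s[2]+ctr@ctr)
E
python3 - <<'E'
from h import *
c=load('w2'); ctr,r=disc(c,(230,80,380,275),100,.055); print(ctr,r)
e=onz(c,[[267,260],[303,262]],.003,c['pose']); print(e); m=e.mean(0)[:2]; d=ctr-m
ps=np.arctan2(d[1],d[0]); print(np.linalg.norm(d),ps)
g=ctr-.093*np.array([np.cos(ps),np.sin(ps)]); print('grip',g)
plan([*g,.11],ps); plan([*(g),.027],ps,grasp=True)
# second view of cassette: left bottom front corner
print(onz(c,[[571,104]],0.005,c['pose']))
E
```

```text
[0.5190096  0.32105492] 0.05458153214721845
[[0.41608712 0.34957539 0.003     ]
 [0.414615   0.31916111 0.003     ]]
0.10450999245209353 -0.12773523996206362
grip [0.42676728 0.33290201]
t 2.42 at [0.3682 0.3021 0.1582] F [-1.  -0.5 -0.2] w 0.0881 | dist 0.082 deg 7.7
 ROW: -0.062 0.007 0.12 0.0275 -0.0307 0.0708
t 2.42 at [0.3682 0.3021 0.1582] F [-1.  -0.5 -0.2] w 0.0881 | dist 0.165 deg 7.7
 ROW: -0.062 0.007 0.12 -0.0134 -0.0299 0.1619
[[0.57165123 0.06185527 0.005     ]]
```

apply_moves(
  commands="-0.062 0.007 0.12 -0.013 -0.03 0.08 0.088;-0.062 0.007 0.12 -0.013 -0.03 0.08 0.088;-0.062 0.007 0.12 -0.013 -0.03 0.08 0.088;-0.062 0.007 0.12 -0.013 -0.03 0.11 0.06;-0.062 0.007 0.12 -0.013 -0.03 0.13 0.05",
)

```text
clock: 2.83
tcp_pos: [0.422, 0.3308, 0.0377]
ee_rot: [0.017, 0.964, -0.062, 0.258]
ft_force: [-0.9, -0.4, 0.1]
width: 0.0769
```

```bash
python3 -c "
from h import *
plan([.4268,.3329,.027],-.128,grasp=True)"
```

```text
t 2.83 at [0.422  0.3308 0.0377] F [-0.9 -0.4  0.1] w 0.0769 | dist 0.031 deg 0.1
 ROW: 0.001 0.001 -0.0 -0.0015 -0.0027 0.0306
```

apply_moves(
  commands="0 0 0 -0.0015 -0.0027 0.03 0.05;0 0 0 -0.0015 -0.0027 0.03 0.03;0 0 0 -0.0015 -0.0027 0.03 0.01;0 0 0 -0.0015 -0.0027 0.03 0.005;0 0 0 -0.0015 -0.0027 0.03 0.005",
  squeeze=45,
)

```text
clock: 3.25
tcp_pos: [0.437, 0.3321, 0.0136]
ee_rot: [0.016, 0.964, -0.063, 0.259]
ft_force: [-0.8, -0.5, -0.0]
width: 0.0434
```

apply_moves(
  commands="0 0 0 0 0 0 0.005;0 0 0 0 0 0 0.005;0 0 0 0 0 0 0.005;0 0 0 0 0 0 0.005;0 0 0 0 0 0 0.005",
)

```text
clock: 3.67
tcp_pos: [0.4371, 0.3324, 0.0143]
ee_rot: [0.016, 0.964, -0.062, 0.26]
ft_force: [-4.3, 0.2, 7.1]
width: 0.0119
```

```bash
python3 -c "
from h import *
plan([.4268,.3329,.027],-.128,grasp=True);plan([.4268,.3329,.067],-.128,grasp=True)"
```

```text
t 3.67 at [0.4371 0.3324 0.0143] F [-4.3  0.2  7.1] w 0.0119 | dist 0.004 deg 0.2
 ROW: -0.002 -0.003 -0.002 -0.0025 0.0009 0.0028
t 3.67 at [0.4371 0.3324 0.0143] F [-4.3  0.2  7.1] w 0.0119 | dist 0.036 deg 0.2
 ROW: -0.002 -0.003 -0.002 0.0176 0.0008 -0.0317
```

```bash
cat >> h.py <<'E'
def tray(o,yaw,dx=.0827,dz=.0143,th=TH):
    plan([o[0]-dx*np.cos(yaw),o[1]-dx*np.sin(yaw),o[2]+dz],yaw,th)
E
python3 -c "
from h import *
tray([.519,.321,.06],-.128);tray([.46,.03,.11],.067)"
```

```text
t 3.67 at [0.4371 0.3324 0.0143] F [-4.3  0.2  7.1] w 0.0119 | dist 0.06 deg 0.2
 ROW: -0.002 -0.003 -0.002 0.0302 0.0007 -0.0519
t 3.67 at [0.4371 0.3324 0.0143] F [-4.3  0.2  7.1] w 0.0119 | dist 0.332 deg 11.2
 ROW: 0.096 -0.003 -0.17 0.0387 0.3128 -0.1056
```

apply_moves(
  commands="0 0 0 0.01 0 -0.017 0.005;0 0 0 0.02 0 -0.035 0.005;0 0 0 0.03 0 -0.052 0.005;0.02 0 -0.03 0.034 0.03 -0.08 0.005;0.03 0 -0.05 0.037 0.06 -0.1 0.005",
)

```text
clock: 4.08
tcp_pos: [0.4107, 0.2753, 0.1194]
ee_rot: [0.007, 0.965, -0.032, 0.26]
ft_force: [-0.4, -0.6, -0.7]
width: 0.0115
```

```bash
python3 -c "
from h import *
tray([.46,.03,.11],.067)"
```

```text
t 4.08 at [0.4107 0.2753 0.1194] F [-0.4 -0.6 -0.7] w 0.0115 | dist 0.253 deg 7.6
 ROW: 0.065 -0.002 -0.117 -0.0115 0.2525 -0.013
```

apply_moves(
  commands="0.02 0 -0.03 -0.0035 0.035 -0.005 0.005;0.03 0 -0.05 -0.005 0.07 -0.01 0.005;0.04 0 -0.08 -0.007 0.11 -0.013 0.005;0.065 0 -0.117 -0.009 0.15 -0.013 0.005;0.065 0 -0.117 -0.011 0.19 -0.013 0.005",
)

```text
clock: 4.5
tcp_pos: [0.388, 0.1469, 0.1249]
ee_rot: [-0.006, 0.967, 0.024, 0.255]
ft_force: [0.3, -0.6, -1.6]
width: 0.0114
```

```bash
python3 -c "
from h import *
tray([.46,.015,.11],.067)"
```

```text
t 4.5 at [0.388  0.1469 0.1249] F [ 0.3 -0.6 -1.6] w 0.0114 | dist 0.138 deg 1.1
 ROW: 0.009 0.007 -0.015 -0.0154 0.1367 -0.008
```

apply_moves(
  commands="0.009 0.007 -0.015 -0.004 0.035 -0.004 0.005;0.009 0.007 -0.015 -0.008 0.07 -0.008 0.005;0.009 0.007 -0.015 -0.015 0.105 -0.008 0.005;0.009 0.007 -0.015 -0.015 0.137 -0.008 0.005;0.009 0.007 -0.015 -0.015 0.137 -0.008 0.005",
)

```text
clock: 4.92
tcp_pos: [0.3785, 0.0143, 0.1246]
ee_rot: [-0.009, 0.966, 0.034, 0.257]
ft_force: [1.9, 2.3, -5.5]
width: 0.0118
```

apply_moves(
  commands="0 0 0 0 0 0 0.005;0 0 0 0 0 0 0.005",
)

```text
clock: 5.08
tcp_pos: [0.3789, 0.011, 0.1249]
ee_rot: [-0.008, 0.966, 0.029, 0.257]
ft_force: [0.4, 0.1, -2.1]
width: 0.0118
```

```bash
python3 -c "
from h import *
wsnap('w3'); print(arm.observe())
snap('side','side3')
tray([.46,.008,.05],.067)"
```

```text
{'clock': 5.1333, 'joints': array([-0.53998016, -0.60854468,  2.57753664,  0.4147628 ,  0.77734415,
        0.72619294]), 'qd': array([ 0.09406127,  0.01416388,  0.00841857, -0.00601395,  0.00069204,
        0.01117639]), 'tau': array([ -2.16161638,  -4.87024114, -35.00096083,   1.45652186,
        -1.87047243,  -0.22125841]), 'tcp_pos': array([0.37832101, 0.0132132 , 0.12423899]), 'ee_rot': array([-0.00854423,  0.96594843,  0.03137202,  0.25668349]), 'ft_force': array([-0.35078797, -0.41435632, -1.38121776]), 'moment': array([-0.05810388,  0.49609854,  0.00986911]), 'width': 0.011712967017736208}
t 5.18 at [0.3781 0.0148 0.124 ] F [ 0.2  0.2 -0.8] w 0.0119 | dist 0.061 deg 0.3
 ROW: -0.002 0.005 0.001 -0.0309 0.0123 0.0511
```

View pics/w3.png

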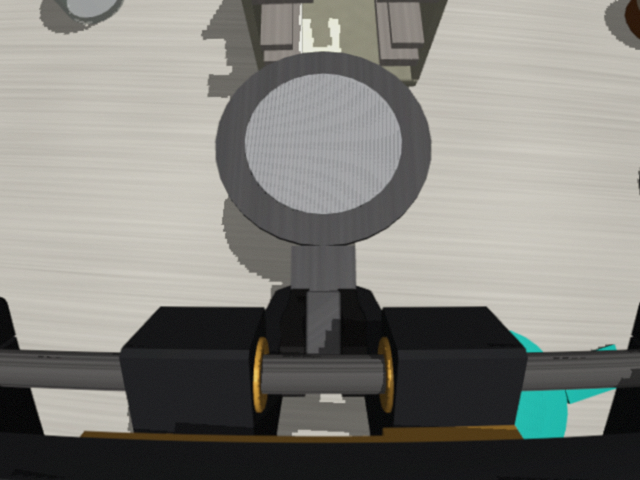

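Wrist view: the tray is held straight, disc centred at about (323,148), with the cassette behind it. Next I measure the disc in the hand and the cassette floor corners from here.

```bash
python3 - <<'E'
from h import *
c=load('w3'); zt=c['pose'][0][2]-.0143+.004; print('exp origin',c['pose'][0]+np.array([.0827*np.cos(.067),.0827*np.sin(.067),-.0143]))
v=c['image'].max(2); m=((v<115)).astype(np.uint8); m[270:]=0; m[:52]=0; m[:,:200]=0;m[:,450:]=0
m=cv2.morphologyEx(m,cv2.MORPH_OPEN,np.ones((5,5)))
k=max(cv2.findContours(m,0,1)[0],key=cv2.contourArea).reshape(-1,2)
k=k[(k[:,0]>300)|(k[:,1]<190)]; k=k[(k[:,1]<225)&(k[:,1]>85)] 
for dz in(-.004,0,.004,.008):
    S=onz(c,k,zt+dz,c['pose'])[:,:2]
    for _ in range(10):
        s=np.linalg.lstsq(np.c_[2*S,np.ones(len(S))],(S**2).sum(1),rcond=None)[0]; ctr=s[:2]; r=np.sqrt(s[2]+ctr@ctr); S=S[abs(np.linalg.norm(S-ctr,axis=1)-r)<.004]
    print(dz,ctr,r,len(S))
nk=onz(c,[[291,270],[355,270]],zt,c['pose']); print('neck',nk, np.linalg.norm(nk[0]-nk[1]))
i=cv2.imread('pics/w3.png')[0:100,220:460]; j=cv2.imread('pics/side3.png')[175:300,205:365]
o=np.zeros((600,800,3),np.uint8); o[:333,:800]=cv2.resize(i,(800,333),interpolation=cv2.INTER_CUBIC); o[335:,:340]=cv2.resize(j,(340,265),interpolation=cv2.INTER_CUBIC)
cv2.imwrite('pics/crop3.png',o)
E
```

```text
exp origin [0.46137168 0.01654338 0.11056515]
-0.004 [0.46406064 0.01566303] 0.05527390614274171 242
0 [0.46183748 0.01553258] 0.05401523947322774 242
0.004 [0.45961432 0.01540213] 0.05275657280371469 242
0.008 [0.45744774 0.01529301] 0.05152153651525873 243
neck [[ 0.39491598  0.02606868  0.11456515]
 [ 0.39669821 -0.00319196  0.11456515]] 0.029314865458331212
```

View pics/crop3.png

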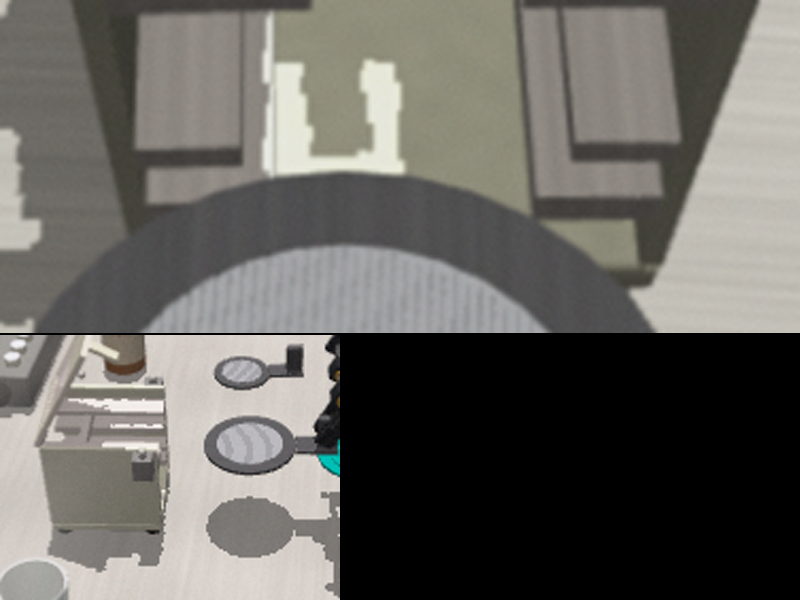

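```bash
python3 - <<'E'
from h import *
a=load('w1'); b=load('w3'); print(b['intrinsics'][0])
def T(u,v):
    o1,d1=ray(a,[u],a['pose']); o2,d2=ray(b,[v],b['pose']); s=np.linalg.lstsq(np.c_[d1[0],-d2[0]],o2-o1,rcond=None)[0]
    p,q=o1+s[0]*d1[0],o2+s[1]*d2[0]; return ((p+q)/2).round(4),np.linalg.norm(p-q).round(4)
A=lambda x,y:[190+x/3.45,y/3.45]; B=lambda x,y:[220+x/3.3333,y/3.3333]
print('floor front right',T(A(527,545),B(634,285)))
for y in(500,504,508): print('ledge in R',T(A(434,y),B(537,198)))
print('upper front R out',T(A(517,483),B(681,143)))
print('upper L out',T(A(165,505),B(137,150)), T(A(237,501),B(242,150)))
E
```

```text
[379.51796133   0.         323.00441279]
floor front right (array([ 0.5802, -0.0554,  0.0026]), np.float64(0.0046))
ledge in R (array([ 0.58  , -0.023 ,  0.0351]), np.float64(0.001))
ledge in R (array([ 0.5767, -0.0228,  0.0388]), np.float64(0.0004))
ledge in R (array([ 0.5734, -0.0226,  0.0424]), np.float64(0.0003))
upper front R out (array([ 0.571 , -0.0504,  0.0646]), np.float64(0.0007))
upper L out (array([0.565 , 0.0665, 0.061 ]), np.float64(0.0008)) (array([0.567 , 0.0433, 0.0598]), np.float64(0.0006))
```

```bash
cat >> h.py <<'E'
YC=.067; FR=np.array([.572,.0075]); HZ=.006
def ins(s,dz,dy=0.,yaw=YC,th=.5436,base=.035+HZ,dx=.0827,tz=.0143):
    "tray origin at depth s behind the front face, dz above ledge"
    o=FR+s*np.array([np.cos(YC),np.sin(YC)])+dy*np.array([-np.sin(YC),np.cos(YC)])
    tray([*o,base+dz],yaw,dx,tz,th)
E
python3 -c "
from h import *
ins(-.065,.0035,.001)"
```

```text
t 5.18 at [0.3781 0.0148 0.124 ] F [ 0.2  0.2 -0.8] w 0.0119 | dist 0.082 deg 1.4
 ROW: -0.002 0.025 0.001 0.007 0.0194 0.079
```

apply_moves(
  commands="-0.002 0.025 0.001 0.003 0.01 0.03 0.005;-0.002 0.025 0.001 0.007 0.019 0.06 0.005;-0.002 0.025 0.001 0.007 0.019 0.079 0.005;-0.002 0.025 0.001 0.007 0.019 0.079 0.005;-0.002 0.025 0.001 0.007 0.019 0.079 0.005",
)

```text
clock: 5.6
tcp_pos: [0.4217, 0.0034, 0.055]
ee_rot: [-0.013, 0.964, 0.034, 0.264]
ft_force: [-0.6, 1.1, -1.7]
width: 0.0119
```

```bash
python3 - <<'E'
from h import *
ins(-.065,.0035,.001); ins(-.035,.0035,.001)
wsnap('w4'); snap('side','side4')
i=cv2.imread('pics/w4.png')[:300,150:500]; j=cv2.imread('pics/side4.png')[185:285,210:330]
o=np.zeros((600,800,3),np.uint8); o[:600,:450]=cv2.resize(i,(450,386),interpolation=cv2.INTER_CUBIC)[:600] if 0 else 0
o[:386,:450]=cv2.resize(i,(450,386),interpolation=cv2.INTER_CUBIC); o[308:,450:]=cv2.resize(j,(350,292),interpolation=cv2.INTER_CUBIC)
cv2.imwrite('pics/crop4.png',o)
E
```

```text
t 5.6 at [0.4217 0.0034 0.055 ] F [-0.6  1.1 -1.7] w 0.0119 | dist 0.007 deg 0.7
 ROW: -0.008 0.009 0.002 0.0041 0.005 -0.002
t 5.6 at [0.4217 0.0034 0.055 ] F [-0.6  1.1 -1.7] w 0.0119 | dist 0.033 deg 0.7
 ROW: -0.008 0.009 0.002 0.0299 0.0052 0.0133
```

View pics/crop4.png

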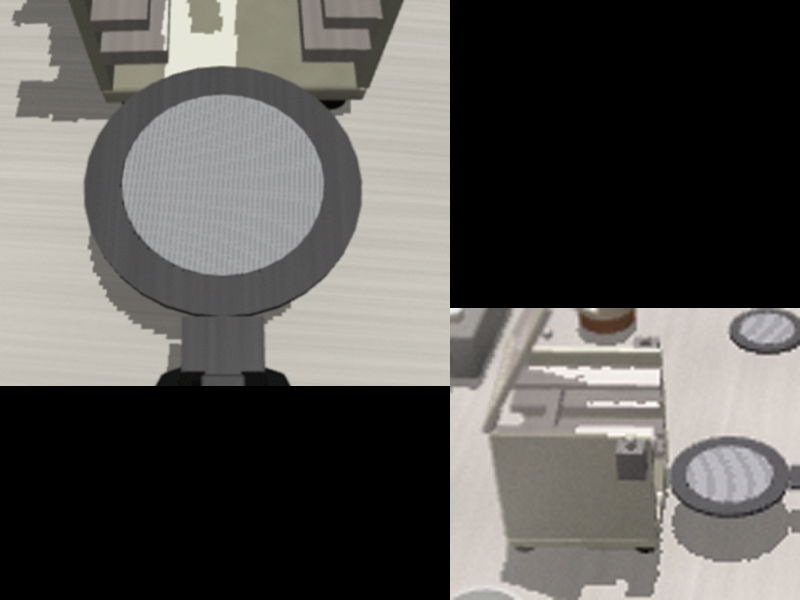

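Crop: the tray is flat in front of the slot (disc centre about (323,148) in the wrist picture), and the cassette's front floor corners are near (231,76) and (435,76). Checking the alignment numerically.

```bash
python3 - <<'E'
from h import *
c=load('w4'); S=lambda x,y:[150+x/1.2857,y/1.2857]
q=onz(c,[S(104,99),S(366,99)],.006,c['pose']); d=q[0]-q[1]; print(q,'mid',q.mean(0),'w',np.linalg.norm(d),'yaw',np.arctan2(-d[0],d[1]))
# ledge front top edge corners inner: left (168,62)ish right (302,62)
l=onz(c,[S(103,64),S(168,61),S(302,60),S(371,57)],.041,c['pose']); print(l)
v=c['image'].max(2); m=(v<115).astype(np.uint8); m[260:]=0; m[:60]=0; m[:,:205]=0;m[:,440:]=0
m=cv2.morphologyEx(m,cv2.MORPH_OPEN,np.ones((5,5)))
k=max(cv2.findContours(m,0,1)[0],key=cv2.contourArea).reshape(-1,2); k=k[(k[:,1]>100)&(k[:,1]<225)]; k=k[(k[:,0]>320)|(k[:,1]<175)]
for z in(.041,.045,.049):
    P=onz(c,k,z,c['pose'])[:,:2]
    for _ in range(10):
        s=np.linalg.lstsq(np.c_[2*P,np.ones(len(P))],(P**2).sum(1),rcond=None)[0]; ctr=s[:2]; r=np.sqrt(s[2]+ctr@ctr); P=P[abs(np.linalg.norm(P-ctr,axis=1)-r)<.004]
    print(z,ctr,r,len(P))
print('exp',c['pose'][0]+[.0827*np.cos(.067),.0827*np.sin(.067),-.0143+.004])
E
```

```text
[[ 0.57007013  0.07486594  0.006     ]
 [ 0.57952092 -0.05908265  0.006     ]] mid [0.57479552 0.00789164 0.006     ] w 0.1342815782983183 yaw 0.07043863264539553
[[ 0.56126191  0.06574748  0.041     ]
 [ 0.56440797  0.03729009  0.041     ]
 [ 0.56907352 -0.02127018  0.041     ]
 [ 0.57341615 -0.05173554  0.041     ]]
0.041 [0.50705589 0.0093185 ] 0.0554792185358045 201
0.045 [0.50477449 0.00912776] 0.054212697355127695 201
0.049 [0.50249309 0.00893702] 0.052946176174446254 201
exp [0.5042084  0.00898323 0.04473548]
```

```bash
sed -i 's/HZ=.006/HZ=.0075/' h.py; python3 -c "
from h import *
ins(-.06,.003,.0); ins(-.03,.003,.0)"
```

```text
t 5.7 at [0.4243 0.0012 0.0592] F [-0.5 -0.4 -0.7] w 0.0115 | dist 0.006 deg 0.3
 ROW: -0.002 -0.0 0.004 0.0047 0.0036 0.0021
t 5.7 at [0.4243 0.0012 0.0592] F [-0.5 -0.4 -0.7] w 0.0115 | dist 0.035 deg 0.3
 ROW: -0.002 -0.0 0.004 0.0303 0.0038 0.0176
```

apply_moves(
  commands="0 0 0.004 0.005 0.0036 0.002 0.005;0 0 0.004 0.01 0.0037 0.005 0.005;0 0 0.004 0.017 0.0038 0.0097 0.005;0 0 0.004 0.024 0.0038 0.0137 0.005;0 0 0.004 0.03 0.0038 0.0176 0.005",
)

```text
clock: 6.12
tcp_pos: [0.4614, -0.0007, 0.0618]
ee_rot: [-0.009, 0.962, 0.033, 0.271]
ft_force: [0.4, -0.5, -1.7]
width: 0.0119
```

```bash
python3 -c "
from h import *
ins(-.03,.003,.0); ins(0,.003,.0)"
```

```text
t 6.12 at [ 0.4614 -0.0007  0.0618] F [ 0.4 -0.5 -1.7] w 0.0119 | dist 0.003 deg 0.3
 ROW: -0.0 -0.005 0.001 -0.0026 -0.0008 0.0008
t 6.12 at [ 0.4614 -0.0007  0.0618] F [ 0.4 -0.5 -1.7] w 0.0119 | dist 0.028 deg 0.3
 ROW: -0.0 -0.005 0.001 0.023 -0.0008 0.0164
```

apply_moves(
  commands="0 -0.005 0.001 0.005 -0.0008 0.005 0.005;0 -0.005 0.001 0.011 -0.0008 0.009 0.005;0 -0.005 0.001 0.017 -0.0008 0.013 0.005;0 -0.005 0.001 0.023 -0.0008 0.0164 0.005;0 -0.005 0.001 0.023 -0.0008 0.0164 0.005",
)

```text
clock: 6.53
tcp_pos: [0.491, 0.0017, 0.0604]
ee_rot: [-0.009, 0.963, 0.032, 0.269]
ft_force: [0.6, 0.2, -1.6]
width: 0.0115
```

```bash
python3 -c "
from h import *
ins(0.,.003,.0); ins(.03,.003,.0)"
```

```text
t 6.53 at [0.491  0.0017 0.0604] F [ 0.6  0.2 -1.6] w 0.0115 | dist 0.002 deg 0.1
 ROW: 0.0 -0.001 0.0 -0.0016 -0.0003 -0.0003
t 6.53 at [0.491  0.0017 0.0604] F [ 0.6  0.2 -1.6] w 0.0115 | dist 0.029 deg 0.1
 ROW: 0.0 -0.001 0.0 0.0241 -0.0003 0.0152
```

apply_moves(
  commands="0 0 0 0.006 -0.0003 0.004 0.005;0 0 0 0.012 -0.0003 0.008 0.005;0 0 0 0.018 -0.0003 0.0114 0.005;0 0 0 0.024 -0.0003 0.0152 0.005;0 0 0 0.024 -0.0003 0.0152 0.005",
)

```text
clock: 6.95
tcp_pos: [0.521, 0.0036, 0.0603]
ee_rot: [-0.009, 0.962, 0.033, 0.269]
ft_force: [-0.1, -0.5, -1.3]
width: 0.0116
```

```bash
python3 -c "
from h import *
ins(0.03,.003,.0); ins(.053,.003,.0)"
```

```text
t 6.95 at [0.521  0.0036 0.0603] F [-0.1 -0.5 -1.3] w 0.0116 | dist 0.002 deg 0.1
 ROW: 0.001 -0.002 0.001 -0.0015 -0.0004 -0.0004
t 6.95 at [0.521  0.0036 0.0603] F [-0.1 -0.5 -1.3] w 0.0116 | dist 0.021 deg 0.1
 ROW: 0.001 -0.002 0.001 0.0181 -0.0004 0.0115
```

apply_moves(
  commands="0 0 0 0.007 0 0.004 0.005;0 0 0 0.013 0 0.008 0.005;0 0 0 0.018 0 0.0115 0.005;0 0 0 0.018 0 0.0115 0.005;0 0 0 0.0175 0 0.0125 0.005",
)

```text
clock: 7.37
tcp_pos: [0.5427, 0.0051, 0.0587]
ee_rot: [-0.009, 0.962, 0.033, 0.269]
ft_force: [0.5, -0.8, -1.8]
width: 0.0116
```

apply_moves(
  commands="0 0 0 -0.0005 0 0.0009 0.005;0 0 0 -0.001 0 0.0017 0.005;0 0 0 -0.001 0 0.0017 0.005",
)

```text
clock: 7.62
tcp_pos: [0.5432, 0.005, 0.0575]
ee_rot: [-0.008, 0.962, 0.033, 0.27]
ft_force: [-4.0, -0.0, 8.0]
width: 0.0114
```

```bash
python3 -c "
from h import *
ins(0.053,.0,.0); ins(.059,.0,.0)"
```

```text
t 7.62 at [0.5432 0.005  0.0575] F [-4. -0.  8.] w 0.0114 | dist 0.001 deg 0.2
 ROW: 0.001 -0.004 0.001 -0.0011 -0.0005 0.0001
t 7.62 at [0.5432 0.005  0.0575] F [-4. -0.  8.] w 0.0114 | dist 0.005 deg 0.2
 ROW: 0.001 -0.004 0.001 0.0041 -0.0005 0.0033
```

apply_moves(
  commands="0 0 0 0.003 0 0.0008 0.005;0 0 0 0.0055 0 0.002 0.005;0 0 0 0.0075 0 0.0032 0.005;0 0 0 0.0085 0 0.0038 0.005",
)

```text
clock: 7.95
tcp_pos: [0.5482, 0.006, 0.0569]
ee_rot: [-0.009, 0.963, 0.033, 0.267]
ft_force: [-46.0, -12.0, 37.6]
width: 0.0117
```

```bash
python3 -c "
from h import *
ins(.059,.0,.0)"
```

```text
t 7.95 at [0.5482 0.006  0.0569] F [-46.  -12.   37.6] w 0.0117 | dist 0.0 deg 0.2
 ROW: -0.0 0.002 0.002 0.0 0.0001 0.0002
```

apply_moves(
  commands="0 0 0 0 0 0 0.005;0 0 0 0 0 0 0.04;0 0 0 0 0 0 0.04;0 0 0 0 0 0 0.04;0 0 0 0 0 0 0.04",
)

```text
clock: 8.37
tcp_pos: [0.5485, 0.006, 0.057]
ee_rot: [-0.009, 0.963, 0.033, 0.268]
ft_force: [0.9, 0.4, -0.7]
width: 0.0361
```

```bash
python3 -c "
from h import *
plan([.44,-.0,.15],.067); print(arm.observe()['joints'])"
```

```text
t 8.37 at [0.5485 0.006  0.057 ] F [ 0.9  0.4 -0.7] w 0.0361 | dist 0.143 deg 1.1
 ROW: -0.0 -0.019 0.002 -0.0451 -0.0014 -0.1357
[-0.32084953  0.1481791   2.20371203  0.62278678  0.34152919  0.63716918]
```

apply_moves(
  commands="0 0 0 0 0 -0.025 0.06;0 0 0 0 0 -0.06 0.088;0 0 0 0 0 -0.1 0.088;0 0 0 -0.02 0.03 -0.13 0.088;0 0 0 -0.045 0.07 -0.135 0.088",
)

```text
clock: 8.78
tcp_pos: [0.4516, -0.0613, 0.1557]
ee_rot: [-0.007, 0.962, 0.038, 0.271]
ft_force: [1.0, -0.7, -0.9]
width: 0.0695
```

```bash
python3 -c "
from h import *
wsnap('w5')
plan([.37,-.285,.155],.15)"
```

```text
t 8.83 at [ 0.4485 -0.0719  0.153 ] F [ 0.4 -1.2 -0.4] w 0.073 | dist 0.227 deg 5.1
 ROW: 0.053 -0.023 -0.068 -0.0787 0.2076 -0.0476
```

apply_moves(
  commands="0.053 -0.023 -0.068 -0.079 0.208 -0.048 0.088;0.053 -0.023 -0.068 -0.079 0.208 -0.048 0.088;0.053 -0.023 -0.068 -0.079 0.208 -0.048 0.088;0.053 -0.023 -0.068 -0.079 0.208 -0.048 0.088;0.053 -0.023 -0.068 -0.079 0.208 -0.048 0.088",
)

```text
clock: 9.25
tcp_pos: [0.3813, -0.2522, 0.1546]
ee_rot: [-0.019, 0.963, 0.072, 0.258]
ft_force: [1.6, -0.0, 0.5]
width: 0.0881
```

apply_moves(
  commands="0 0 0 0 0.015 0 0.088;0 0 0 0 0.015 0 0.088",
)

```text
clock: 9.42
tcp_pos: [0.383, -0.272, 0.1551]
ee_rot: [-0.017, 0.963, 0.069, 0.258]
ft_force: [-0.4, 0.4, 0.7]
width: 0.0879
```

```bash
python3 - <<'E'
from h import *
c=wsnap('w6'); plan([.37,-.285,.155],.15); print(onz(c,[[320,100],[320,250]],0,c['pose']))
v=c['image'].max(2)
a=cv2.resize(cv2.imread('pics/w6.png')[40:300,180:460],None,fx=1.4,fy=1.4,interpolation=cv2.INTER_CUBIC)
b=cv2.resize(cv2.imread('pics/w5.png'),(400,300))
o=np.zeros((600,800,3),np.uint8); o[:364,:392]=a; o[:300,400:]=b; o[300:,400:]=cv2.resize(cv2.imread('pics/w6.png'),(400,300)); cv2.imwrite('pics/crop5.png',o)
E
```

```text
t 9.47 at [ 0.3832 -0.2689  0.1544] F [-0.2  1.5 -0.2] w 0.0881 | dist 0.021 deg 0.3
 ROW: 0.002 0.0 -0.004 -0.013 0.014 -0.0082
[[ 0.58741268 -0.24089465  0.        ]
 [ 0.44162898 -0.26208179  0.        ]]
```

View pics/crop5.png

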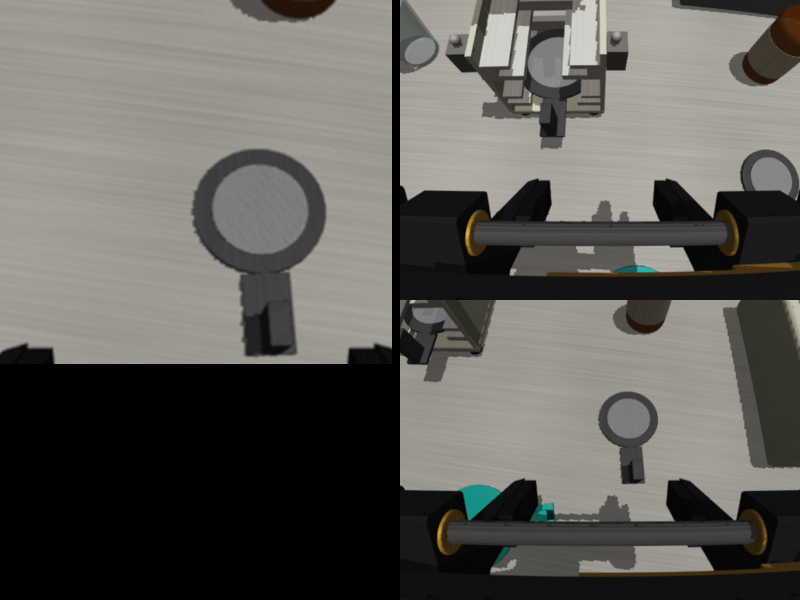

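The large tray sits in the bottom slot with its grip straight out. The small tray's disc is at about (365,191) and its neck end at (353..390,292).

```bash
python3 - <<'E'
from h import *
c=load('w6'); ctr,r=disc(c,(300,135,430,287),100,.042); print(ctr,r)
e=onz(c,[[353.6,292.5],[390,292.5]],.003,c['pose']); print(e,np.linalg.norm(e[0]-e[1])); d=ctr-e.mean(0)[:2]
ps=np.arctan2(d[1],d[0]); print(np.linalg.norm(d),'yaw',ps); g=ctr-.08*np.array([np.cos(ps),np.sin(ps)]); print('grip',g)
plan([*g,.027],ps,grasp=True)
E
```

```text
[ 0.50021113 -0.29347857] 0.04183009534192538
[[ 0.40928293 -0.29481321  0.003     ]
 [ 0.41350529 -0.3246684   0.003     ]] 0.030152291743426388
0.09029353998389 yaw 0.18109233696236715
grip [ 0.42151932 -0.3078869 ]
t 9.47 at [ 0.3832 -0.2689  0.1544] F [-0.2  1.5 -0.2] w 0.0881 | dist 0.156 deg 2.1
 ROW: 0.018 0.0 -0.031 -0.0357 0.0438 0.1455
```

apply_moves(
  commands="0.018 0 -0.027 -0.036 0.044 0.06 0.088;0.018 0 -0.027 -0.036 0.044 0.06 0.088;0.018 0 -0.027 -0.036 0.044 0.09 0.07;0.018 0 -0.027 -0.036 0.044 0.12 0.05;0.018 0 -0.027 -0.036 0.044 0.135 0.05",
)

```text
clock: 9.88
tcp_pos: [0.4259, -0.3033, 0.0163]
ee_rot: [-0.027, 0.962, 0.086, 0.257]
ft_force: [-0.0, 1.2, -0.1]
width: 0.0705
```

```bash
python3 -c "
from h import *
plan([.4205,-.3075,.0275],.175,grasp=True)"
```

```text
t 9.88 at [ 0.4259 -0.3033  0.0163] F [-0.   1.2 -0.1] w 0.0705 | dist 0.007 deg 0.5
 ROW: -0.009 0.002 0.0 0.0004 0.0032 0.0063
```

apply_moves(
  commands="0 0 0 0.0004 0.003 0.006 0.03;0 0 0 0.0004 0.003 0.006 0.005;0 0 0 0.0004 0.003 0.006 0.005;0 0 0 0.0004 0.003 0.006 0.005;0 0 0 0.0004 0.003 0.006 0.005",
)

```text
clock: 10.3
tcp_pos: [0.4299, -0.3056, 0.0122]
ee_rot: [-0.026, 0.962, 0.086, 0.257]
ft_force: [0.1, 0.3, -0.9]
width: 0.0369
```

apply_moves(
  commands="0 0 0 0 0 0 0.005;0 0 0 0 0 0 0.005;0 0 0 0 0 0 0.005;0 0 0 0 0 0 0.005;0 0 0 0 0 0 0.005",
)

```text
clock: 10.72
tcp_pos: [0.4299, -0.3061, 0.0126]
ee_rot: [-0.026, 0.962, 0.086, 0.257]
ft_force: [-4.0, 1.1, 5.7]
width: 0.0117
```

```bash
python3 -c "
from h import *
s=arm.observe();u=np.array([np.cos(.175),np.sin(.175)]);print((np.array([.5002,-.2935])-s['tcp_pos'][:2])@u)
tray([.5002,-.2935,.08],.175,.069)
ins(-.09,.004,.0,base=.0427+.06,dx=.069)"
```

```text
0.07138210343125448
t 10.72 at [ 0.4299 -0.3061  0.0126] F [-4.   1.1  5.7] w 0.0117 | dist 0.082 deg 0.4
 ROW: -0.007 0.001 0.001 0.0428 -0.0006 -0.0696
t 10.72 at [ 0.4299 -0.3061  0.0126] F [-4.   1.1  5.7] w 0.0117 | dist 0.322 deg 6.6
 ROW: -0.062 0.021 0.094 0.0861 -0.3016 -0.0737
```

apply_moves(
  commands="0 0 0 0.01 0 -0.017 0.005;0 0 0 0.02 0 -0.035 0.005;0 0 0 0.035 0 -0.06 0.005;-0.02 0.01 0.03 0.05 -0.02 -0.086 0.005;-0.03 0.01 0.05 0.063 -0.05 -0.1 0.005",
)

```text
clock: 11.13
tcp_pos: [0.4261, -0.2595, 0.1337]
ee_rot: [-0.016, 0.963, 0.056, 0.263]
ft_force: [1.0, 0.1, -0.3]
width: 0.0115
```

```bash
sed -i 's/^def ins/def ins2(s,dz,dy=0.,yaw=YC,th=.5436): ins(s,dz,dy,yaw,th,.0427+.06,.0714,.0126)\ndef ins/' h.py; python3 -c "
from h import *
ins2(-.09,.015)"
```

```text
t 11.13 at [ 0.4261 -0.2595  0.1337] F [ 1.   0.1 -0.3] w 0.0115 | dist 0.257 deg 2.9
 ROW: -0.026 0.01 0.042 0.0109 -0.2562 0.0106
```

apply_moves(
  commands="-0.026 0.01 0.042 0.002 -0.035 0.002 0.005;-0.026 0.01 0.042 0.004 -0.075 0.004 0.005;-0.026 0.01 0.042 0.006 -0.115 0.006 0.005;-0.026 0.01 0.042 0.008 -0.155 0.008 0.005;-0.026 0.01 0.042 0.009 -0.195 0.009 0.005",
)

```text
clock: 11.55
tcp_pos: [0.4148, -0.0628, 0.1302]
ee_rot: [-0.009, 0.963, 0.032, 0.269]
ft_force: [0.2, 1.1, -1.4]
width: 0.0113
```

```bash
python3 -c "
from h import *
ins2(-.09,.012)"
```

```text
t 11.55 at [ 0.4148 -0.0628  0.1302] F [ 0.2  1.1 -1.4] w 0.0113 | dist 0.06 deg 0.1
 ROW: 0.0 -0.0 -0.001 -0.0015 -0.0597 0.0026
```

apply_moves(
  commands="0 0 0 0 -0.02 0 0.005;0 0 0 -0.0015 -0.04 0.0026 0.005;0 0 0 -0.0015 -0.06 0.0026 0.005;0 0 0 -0.0015 -0.06 0.0026 0.005;0 0 0 -0.0015 -0.06 0.0026 0.005",
)

```text
clock: 11.97
tcp_pos: [0.4106, -0.0019, 0.1271]
ee_rot: [-0.009, 0.963, 0.033, 0.268]
ft_force: [0.3, -1.0, -0.4]
width: 0.0116
```

apply_moves(
  commands="0 0 0 0 0 0 0.005;0 0 0 0 0 0 0.005",
)

```text
clock: 12.13
tcp_pos: [0.4108, -0.0029, 0.1272]
ee_rot: [-0.009, 0.963, 0.033, 0.268]
ft_force: [0.7, 0.4, -1.6]
width: 0.0113
```

```bash
python3 - <<'E'
from h import *
c=wsnap('w7'); p=c['pose'][0]; print('exp',p+[.0714*np.cos(YC),.0714*np.sin(YC),-.0126+.004])
v=c['image'].max(2); m=(v<115).astype(np.uint8); m[290:]=0; m[:,:215]=0;m[:,430:]=0
cv2.imwrite('pics/m7.png',m*255)
ins2(-.055,.0035); snap('side','side7')
cv2.imwrite('pics/crop6.png',np.hstack([cv2.imread('pics/w7.png')[0:400,120:520],cv2.resize(cv2.imread('pics/side7.png')[175:275,205:305],(400,400),interpolation=cv2.INTER_CUBIC)]))
E
```

```text
exp [0.48205111 0.00192984 0.11857135]
t 12.18 at [ 0.4108 -0.003   0.1271] F [-0.1  0.1 -1. ] w 0.0115 | dist 0.036 deg 0.0
 ROW: -0.0 -0.0 0.0 0.0257 0.0003 0.0253
```

View pics/crop6.png

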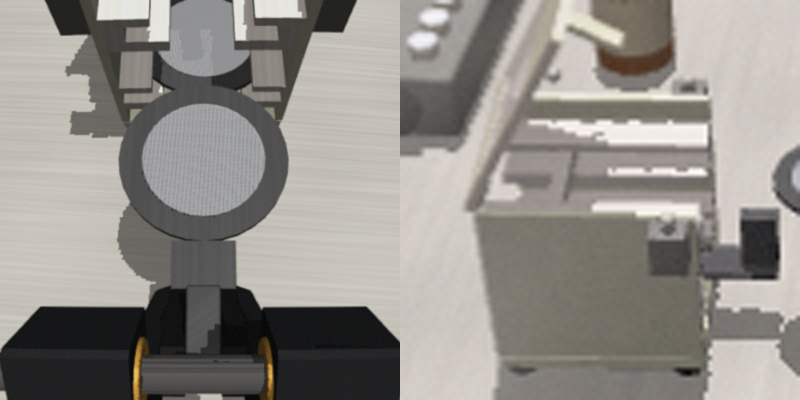

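Wrist crop: the small tray's disc is centred at (324,162). The slot's inner edges give a cassette axis at column 321.5, so it needs about +1 mm in y. The large tray sits centred below. Checking height and pitch from the disc's size.

```bash
python3 - <<'E'
from h import *
c=load('w7'); m=(c['image'].max(2)<115).astype(np.uint8); m[290:]=0; m[:105]=0; m[:,:236]=0; m[:,415:]=0
m=cv2.morphologyEx(m,cv2.MORPH_OPEN,np.ones((5,5)))
k=max(cv2.findContours(m,0,1)[0],key=cv2.contourArea).reshape(-1,2)
k=k[(k[:,1]>125)&(k[:,1]<230)]; k=k[(k[:,0]>320)|(k[:,1]<195)]
for z in(.1145,.1165,.1185,.1205):
    P=onz(c,k,z,c['pose'])[:,:2]
    for _ in range(10):
        s=np.linalg.lstsq(np.c_[2*P,np.ones(len(P))],(P**2).sum(1),rcond=None)[0]; ctr=s[:2]; r=np.sqrt(s[2]+ctr@ctr); P=P[abs(np.linalg.norm(P-ctr,axis=1)-r)<.003]
    print(z,ctr,r,len(P))
ins2(-.055,.003,.001); ins2(-.02,.003,.001)
E
```

```text
0.1145 [0. 0.] 0.0 0
0.1165 [0. 0.] 0.0 0
0.1185 [0. 0.] 0.0 0
0.1205 [0. 0.] 0.0 0
t 12.23 at [ 0.4108 -0.003   0.1271] F [-0.3  0.4 -0.8] w 0.0116 | dist 0.036 deg 0.0
 ROW: -0.0 -0.0 0.0 0.0255 -0.0007 0.0257
t 12.23 at [ 0.4108 -0.003   0.1271] F [-0.3  0.4 -0.8] w 0.0116 | dist 0.071 deg 0.0
 ROW: -0.0 -0.0 0.0 0.0555 -0.0007 0.0438
```

```bash
python3 - <<'E'
from h import *
c=load('w7')
for z in(.1125,.1145,.1165,.1185,.1205):
    q=onz(c,[[239,164],[408,164],[324,84.5],[324,240.5]],z,c['pose']); print(z,np.linalg.norm(q[0]-q[1]).round(4),np.linalg.norm(q[2]-q[3]).round(4),((q[2]+q[3])/2).round(4))
E
```

```text
0.1125 0.0865 0.0887 [0.4876 0.0013 0.1125]
0.1145 0.0855 0.0877 [0.4865 0.0012 0.1145]
0.1165 0.0845 0.0867 [0.4855 0.0012 0.1165]
0.1185 0.0835 0.0857 [0.4844 0.0011 0.1185]
0.1205 0.0825 0.0847 [0.4833 0.001  0.1205]
```

apply_moves(
  commands="0 0 0 0.012 -0.0007 0.012 0.005;0 0 0 0.0255 -0.0007 0.0257 0.005;0 0 0 0.0255 -0.0007 0.0257 0.005;0 0 0 0.032 -0.0007 0.03 0.005;0 0 0 0.04 -0.0007 0.0345 0.005",
)

```text
clock: 12.65
tcp_pos: [0.4621, 0.0008, 0.1174]
ee_rot: [-0.009, 0.963, 0.032, 0.267]
ft_force: [-1.2, -1.3, -1.1]
width: 0.0115
```

```bash
python3 -c "
from h import *
ins2(-.035,.003,.001); ins2(-.005,.003,.001)"
```

```text
t 12.65 at [0.4621 0.0008 0.1174] F [-1.2 -1.3 -1.1] w 0.0115 | dist 0.004 deg 0.1
 ROW: -0.001 0.002 -0.001 0.0036 -0.0004 0.0011
t 12.65 at [0.4621 0.0008 0.1174] F [-1.2 -1.3 -1.1] w 0.0115 | dist 0.034 deg 0.1
 ROW: -0.001 0.002 -0.001 0.0293 -0.0004 0.0166
```

apply_moves(
  commands="0 0 0 0.008 -0.0004 0.003 0.005;0 0 0 0.015 -0.0004 0.008 0.005;0 0 0 0.022 -0.0004 0.0122 0.005;0 0 0 0.029 -0.0004 0.0164 0.005;0 0 0 0.029 -0.0004 0.0164 0.005",
)

```text
clock: 13.07
tcp_pos: [0.4967, 0.0028, 0.1189]
ee_rot: [-0.009, 0.963, 0.032, 0.268]
ft_force: [0.7, -0.1, -1.3]
width: 0.012
```

```bash
python3 -c "
from h import *
ins2(-.005,.003,.001); ins2(.02,.003,.001)"
```

```text
t 13.07 at [0.4967 0.0028 0.1189] F [ 0.7 -0.1 -1.3] w 0.012 | dist 0.001 deg 0.1
 ROW: -0.0 0.001 -0.001 -0.0012 -0.0006 -0.0
t 13.07 at [0.4967 0.0028 0.1189] F [ 0.7 -0.1 -1.3] w 0.012 | dist 0.024 deg 0.1
 ROW: -0.0 0.001 -0.001 0.0202 -0.0006 0.0129
```

apply_moves(
  commands="0 0 0 0.007 -0.0006 0.0043 0.005;0 0 0 0.014 -0.0006 0.0086 0.005;0 0 0 0.02 -0.0006 0.0125 0.005;0 0 0 0.027 -0.0006 0.017 0.005;0 0 0 0.033 -0.0006 0.021 0.005",
)

```text
clock: 13.48
tcp_pos: [0.5365, 0.006, 0.118]
ee_rot: [-0.009, 0.963, 0.032, 0.268]
ft_force: [0.0, -0.6, -2.0]
width: 0.0116
```

```bash
python3 -c "
from h import *
ins2(.04,.0,.001); ins2(.04,-.001,.001)"
```

```text
t 13.48 at [0.5365 0.006  0.118 ] F [ 0.  -0.6 -2. ] w 0.0116 | dist 0.005 deg 0.1
 ROW: -0.0 0.001 -0.001 0.0021 -0.0001 0.0045
t 13.48 at [0.5365 0.006  0.118 ] F [ 0.  -0.6 -2. ] w 0.0116 | dist 0.006 deg 0.1
 ROW: -0.0 0.001 -0.001 0.0016 -0.0001 0.0053
```

Lower until it touches.

apply_moves(
  commands="0 0 0 0.003 0 0.0032 0.005;0 0 0 0.0025 0 0.004 0.005;0 0 0 0.002 0 0.0045 0.005;0 0 0 0.002 0 0.0045 0.005",
)

```text
clock: 13.82
tcp_pos: [0.5414, 0.006, 0.116]
ee_rot: [-0.009, 0.963, 0.032, 0.269]
ft_force: [1.3, 0.2, 2.0]
width: 0.0118
```

```bash
python3 -c "
from h import *
ins2(.046,.0,.001)"
```

```text
t 13.82 at [0.5414 0.006  0.116 ] F [1.3 0.2 2. ] w 0.0118 | dist 0.005 deg 0.1
 ROW: 0.001 -0.001 -0.001 0.0041 -0.0004 0.0033
```

Touching the ledge at the expected height. Push to the stop.

apply_moves(
  commands="0 0 0 0.002 0 0.0017 0.005;0 0 0 0.0042 0 0.003 0.005;0 0 0 0.006 0 0.0042 0.005;0 0 0 0.0072 0 0.0049 0.005",
)

```text
clock: 14.15
tcp_pos: [0.5462, 0.0068, 0.114]
ee_rot: [-0.009, 0.963, 0.033, 0.266]
ft_force: [-49.0, -11.4, 38.6]
width: 0.0118
```

```bash
python3 -c "
from h import *
ins2(.046,.0,.001)"
```

```text
t 14.15 at [0.5462 0.0068 0.114 ] F [-49.  -11.4  38.6] w 0.0118 | dist 0.001 deg 0.3
 ROW: -0.001 0.006 0.001 0.001 -0.0 -0.0009
```

apply_moves(
  commands="0 0 0 0 0 0 0.005;0 0 0 0 0 0 0.04;0 0 0 0 0 0 0.04;0 0 0 0 0 0 0.04;0 0 0 0 0 0 0.04",
)

```text
clock: 14.57
tcp_pos: [0.546, 0.0069, 0.1138]
ee_rot: [-0.009, 0.964, 0.033, 0.265]
ft_force: [0.4, -0.7, 0.4]
width: 0.0361
```

apply_moves(
  commands="0 0 0 0 0 -0.025 0.04;0 0 0 0 0 -0.06 0.03;0 0 0 0 0 -0.1 0.02;0 0 0 0 0 -0.13 0.01;0 0 0 0 0 -0.13 0",
)

```text
clock: 14.98
tcp_pos: [0.4807, 0.0015, 0.2318]
ee_rot: [-0.007, 0.962, 0.034, 0.27]
ft_force: [0.4, -1.0, 0.3]
width: 0.0151
```

```bash
python3 - <<'E'
from h import *
c=wsnap('w8'); s=snap('side','side8'); plan([.5,.005,.30],YC)
print(arm.observe()['joints'].round(2))
cv2.imwrite('pics/crop7.png',np.hstack([cv2.imread('pics/w8.png')[0:400,120:520],cv2.resize(cv2.imread('pics/side8.png')[165:275,205:315],(400,400),interpolation=cv2.INTER_CUBIC)]))
E
```

```text
t 15.08 at [0.4801 0.002  0.227 ] F [ 0.4 -0.7 -0.2] w 0.0071 | dist 0.076 deg 1.0
 ROW: 0.001 -0.017 0.002 0.0548 -0.0015 -0.0523
[-0.4  -0.41  2.25  0.32  0.83  0.94]
```

View pics/crop7.png

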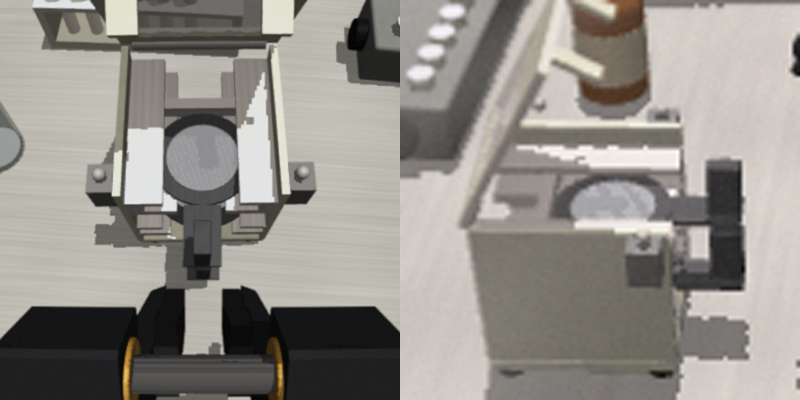

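Wrist and side crops: both trays are home, grips stacked one above the other at columns ~322 and straight out. The cover is leaning open behind. Next I go over it with the fingers shut.

```bash
python3 - <<'E'
from h import *
plan([.50,.004,.345],YC,0)
E
```

```text
t 15.08 at [0.4801 0.002  0.227 ] F [ 0.4 -0.7 -0.2] w 0.0071 | dist 0.12 deg 31.0
 ROW: 0.001 -0.541 0.001 0.0779 -0.0005 -0.0909
```

apply_moves(
  commands="0 -0.541 0 0.078 0 -0.091 0;0 -0.541 0 0.078 0 -0.091 0;0 -0.541 0 0.078 0 -0.091 0;0 -0.541 0 0.078 0 -0.091 0;0 -0.541 0 0.078 0 -0.091 0",
)

```text
clock: 15.5
tcp_pos: [0.5031, 0.0034, 0.3461]
ee_rot: [0.001, 0.999, 0.034, -0.002]
ft_force: [-0.3, -0.2, -0.9]
width: 0.0
```

```bash
python3 - <<'E'
from h import *
plan([.72,.0175,.345],YC,0)
c=load('side8'); H=np.array([.7067,.0165,.1377]); ux=np.array([np.cos(YC),np.sin(YC),0]); uy=np.array([-ux[1],ux[0],0])
# cover tip on left edge (y=+65mm) for angles, in side image; crop7 scale 400/110, offset (205,165)
for a in(1.0,1.1,1.2):
    P=[H+uy*.065*k+ r*(-np.cos(a)*ux+np.sin(a)*np.array([0,0,1])) for k in(1,-1) for r in(0,.07,.141)]
    print(a,((proj(c,P)-[205,165])*400/110).round(0).tolist())
t=load('top0')
for a in(1.0,1.1,1.2): print(a,proj(t,[H+uy*.065*k+.141*(-np.cos(a)*ux+np.sin(a)*np.array([0,0,1])) for k in(1,-1)]).round(1).tolist())
print(proj(t,[H+uy*.065,H-uy*.065]).round(1))
E
```

```text
t 15.5 at [0.5031 0.0034 0.3461] F [-0.3 -0.2 -0.9] w 0.0 | dist 0.217 deg 0.3
 ROW: 0.002 0.004 0.002 0.2174 0.0009 0.0003
1.0 [[65.0, 228.0], [110.0, 158.0], [160.0, 82.0], [98.0, 117.0], [141.0, 50.0], [188.0, -23.0]]
1.1 [[65.0, 228.0], [100.0, 153.0], [140.0, 72.0], [98.0, 117.0], [132.0, 46.0], [170.0, -32.0]]
1.2 [[65.0, 228.0], [90.0, 150.0], [118.0, 64.0], [98.0, 117.0], [123.0, 42.0], [150.0, -40.0]]
1.0 [[324.4, 136.7], [393.8, 130.3]]
1.1 [[323.7, 129.3], [393.4, 122.9]]
1.2 [[323.0, 121.7], [393.0, 115.3]]
[[322.6 117.8]
 [384.2 112.2]]
```

apply_moves(
  commands="0 0 0 0.217 0.001 0 0;0 0 0 0.217 0.001 0 0;0 0 0 0.217 0.001 0 0;0 0 0 0.217 0.001 0 0;0 0 0 0.217 0.001 0 0",
)

```text
clock: 15.92
tcp_pos: [0.71, 0.0174, 0.3406]
ee_rot: [0.001, 0.999, 0.035, -0.004]
ft_force: [-0.6, -0.4, -0.4]
width: 0.0004
```

```bash
cat >> h.py <<'E'
HG=FR+.135*np.array([np.cos(YC),np.sin(YC)])
def cov(a,off=0.,r=.11,z0=.1377):
    "TCP row for the press point at cover angle a, off = clearance along outer normal (+ away)"
    f=r*np.cos(a)-(.006+off)*np.sin(a); p=HG-f*np.array([np.cos(YC),np.sin(YC)])
    plan([*p,z0+r*np.sin(a)+(.006+off)*np.cos(a)],YC,0)
E
python3 -c "
from h import *
cov(1.08,.04)"
```

```text
t 15.92 at [0.71   0.0174 0.3406] F [-0.6 -0.4 -0.4] w 0.0004 | dist 0.085 deg 0.5
 ROW: 0.001 0.009 0.003 -0.0139 0.0005 0.0843
```

apply_moves(
  commands="0 0 0 0 0 0.03 0;0 0 0 0 0 0.06 0;0 0 0 -0.005 0 0.084 0;0 0 0 -0.014 0 0.084 0;0 0 0 -0.014 0 0.084 0",
)

```text
clock: 16.33
tcp_pos: [0.6929, 0.0171, 0.2494]
ee_rot: [-0.0, 0.999, 0.035, -0.01]
ft_force: [0.5, 0.3, 0.3]
width: 0.0005
```

```bash
python3 -c "
from h import *
for a in (1.05,.95,.85,.75,.65,.5): cov(a,0)"
```

```text
t 16.33 at [0.6929 0.0171 0.2494] F [0.5 0.3 0.3] w 0.0005 | dist 0.038 deg 1.1
 ROW: -0.001 0.019 0.004 -0.0355 0.0014 0.014
t 16.33 at [0.6929 0.0171 0.2494] F [0.5 0.3 0.3] w 0.0005 | dist 0.049 deg 1.1
 ROW: -0.001 0.019 0.004 -0.045 0.0013 0.0196
t 16.33 at [0.6929 0.0171 0.2494] F [0.5 0.3 0.3] w 0.0005 | dist 0.06 deg 1.1
 ROW: -0.001 0.019 0.004 -0.0538 0.0013 0.0262
t 16.33 at [0.6929 0.0171 0.2494] F [0.5 0.3 0.3] w 0.0005 | dist 0.071 deg 1.1
 ROW: -0.001 0.019 0.004 -0.062 0.0013 0.0335
t 16.33 at [0.6929 0.0171 0.2494] F [0.5 0.3 0.3] w 0.0005 | dist 0.081 deg 1.1
 ROW: -0.001 0.019 0.004 -0.0694 0.0013 0.0417
t 16.33 at [0.6929 0.0171 0.2494] F [0.5 0.3 0.3] w 0.0005 | dist 0.096 deg 1.1
 ROW: -0.001 0.019 0.004 -0.0788 0.0013 0.0552
```

apply_moves(
  commands="0 0.019 0.004 -0.018 0.001 0.007 0;0 0.019 0.004 -0.0355 0.001 0.014 0;0 0.019 0.004 -0.045 0.001 0.0196 0;0 0.019 0.004 -0.054 0.001 0.0262 0;0 0.019 0.004 -0.062 0.001 0.0335 0",
)

```text
clock: 16.75
tcp_pos: [0.6311, 0.0119, 0.2166]
ee_rot: [-0.001, 0.999, 0.033, 0.0]
ft_force: [1.2, 0.9, -0.0]
width: 0.0003
```

```bash
python3 -c "
from h import *
for a in (.75,.65,.55,.45,.35,.25): cov(a,0)"
```

```text
t 16.75 at [0.6311 0.0119 0.2166] F [ 1.2  0.9 -0. ] w 0.0003 | dist 0.001 deg 0.1
 ROW: -0.001 -0.001 -0.0 -0.0007 0.0004 -0.0005
t 16.75 at [0.6311 0.0119 0.2166] F [ 1.2  0.9 -0. ] w 0.0003 | dist 0.011 deg 0.1
 ROW: -0.001 -0.001 -0.0 -0.0082 0.0004 0.0076
t 16.75 at [0.6311 0.0119 0.2166] F [ 1.2  0.9 -0. ] w 0.0003 | dist 0.022 deg 0.1
 ROW: -0.001 -0.001 -0.0 -0.0149 0.0004 0.0163
t 16.75 at [0.6311 0.0119 0.2166] F [ 1.2  0.9 -0. ] w 0.0003 | dist 0.033 deg 0.1
 ROW: -0.001 -0.001 -0.0 -0.0207 0.0005 0.0256
t 16.75 at [0.6311 0.0119 0.2166] F [ 1.2  0.9 -0. ] w 0.0003 | dist 0.044 deg 0.1
 ROW: -0.001 -0.001 -0.0 -0.0256 0.0005 0.0355
t 16.75 at [0.6311 0.0119 0.2166] F [ 1.2  0.9 -0. ] w 0.0003 | dist 0.054 deg 0.1
 ROW: -0.001 -0.001 -0.0 -0.0294 0.0005 0.0459
```

apply_moves(
  commands="0 0 0 -0.008 0 0.0076 0;0 0 0 -0.015 0 0.0163 0;0 0 0 -0.0207 0 0.0256 0;0 0 0 -0.0256 0 0.0355 0;0 0 0 -0.0294 0 0.0459 0",
)

```text
clock: 17.17
tcp_pos: [0.6019, 0.01, 0.1697]
ee_rot: [-0.001, 0.999, 0.034, 0.001]
ft_force: [0.5, -0.4, 0.3]
width: 0.0004
```

```bash
python3 - <<'E'
from h import *
for a in (.25,.15,.11,.05,0,-.03): cov(a,0)
b=load('side8')['image'].astype(int); c=snap('side','side9'); d=abs(c['image'].astype(int)-b).max(2)
# far-side and near-side cover tip positions for angles, brightness changes
H=np.array([*HG,.1377]); ux=np.array([np.cos(YC),np.sin(YC),0]); uy=np.array([-ux[1],ux[0],0])
for a in(1.08,.6,.4,.3,.25,.2,.1):
    P=[H+uy*.06+r*(-np.cos(a)*ux+np.sin(a)*np.array([0,0,1])) for r in(.08,.1,.12,.135)]
    q=proj(c,P).round().astype(int); print(a,[int(d[y-1:y+2,x-1:x+2].mean()) for x,y in q])
E
```

```text
t 17.17 at [0.6019 0.01   0.1697] F [ 0.5 -0.4  0.3] w 0.0004 | dist 0.001 deg 0.1
 ROW: -0.001 -0.001 0.0 -0.0001 0.0005 -0.001
t 17.17 at [0.6019 0.01   0.1697] F [ 0.5 -0.4  0.3] w 0.0004 | dist 0.01 deg 0.1
 ROW: -0.001 -0.001 0.0 -0.0029 0.0005 0.0097
t 17.17 at [0.6019 0.01   0.1697] F [ 0.5 -0.4  0.3] w 0.0004 | dist 0.014 deg 0.1
 ROW: -0.001 -0.001 0.0 -0.0037 0.0005 0.014
t 17.17 at [0.6019 0.01   0.1697] F [ 0.5 -0.4  0.3] w 0.0004 | dist 0.021 deg 0.1
 ROW: -0.001 -0.001 0.0 -0.0046 0.0006 0.0205
t 17.17 at [0.6019 0.01   0.1697] F [ 0.5 -0.4  0.3] w 0.0004 | dist 0.027 deg 0.1
 ROW: -0.001 -0.001 0.0 -0.005 0.0006 0.026
t 17.17 at [0.6019 0.01   0.1697] F [ 0.5 -0.4  0.3] w 0.0004 | dist 0.03 deg 0.1
 ROW: -0.001 -0.001 0.0 -0.0052 0.0006 0.0293
1.08 [117, 85, 77, 77]
0.6 [107, 24, 64, 64]
0.4 [118, 91, 41, 65]
0.3 [40, 30, 38, 54]
0.25 [42, 42, 46, 40]
0.2 [39, 39, 47, 20]
0.1 [20, 22, 42, 33]
```

apply_moves(
  commands="0 0 0 -0.002 0 0.0065 0;0 0 0 -0.003 0 0.012 0;0 0 0 -0.004 0 0.0165 0",
)

```text
clock: 17.47
tcp_pos: [0.5967, 0.01, 0.1511]
ee_rot: [-0.001, 0.999, 0.033, -0.001]
ft_force: [1.5, -0.1, 3.3]
width: 0.0005
```

apply_moves(
  commands="0 0 0 -0.0005 0 0.004 0;0 0 0 -0.001 0 0.008 0;0 0 0 -0.001 0 0.011 0",
)

```text
clock: 17.72
tcp_pos: [0.5967, 0.0099, 0.145]
ee_rot: [-0.001, 0.999, 0.034, 0.0]
ft_force: [-21.4, 3.1, 52.9]
width: 0.0005
```

```bash
python3 - <<'E'
from h import *
for a in (0,-.02): cov(a,0)
E
```

```text
t 17.72 at [0.5967 0.0099 0.145 ] F [-21.4   3.1  52.9] w 0.0005 | dist 0.002 deg 0.1
 ROW: -0.001 -0.001 0.001 0.0002 0.0007 0.0013
t 17.72 at [0.5967 0.0099 0.145 ] F [-21.4   3.1  52.9] w 0.0005 | dist 0.004 deg 0.1
 ROW: -0.001 -0.001 0.001 0.0001 0.0007 0.0035
```

apply_moves(
  commands="0 0 0 0 0 0.003 0;0 0 0 0 0 0.003 0;0 0 0 0 0 0.0 0;0 0 0 0 0 -0.03 0;0 0 0 0 0 -0.07 0",
)

```text
clock: 18.13
tcp_pos: [0.5938, 0.0102, 0.2115]
ee_rot: [-0.002, 0.999, 0.034, -0.004]
ft_force: [0.7, 0.1, -0.3]
width: 0.0003
```

apply_moves(
  commands="0 0 0 -0.03 0 -0.04 0;0 0 0 -0.06 0 -0.08 0;0 0 0 -0.1 0 -0.1 0;0 0 0 -0.14 0 -0.12 0;0 0 0 -0.14 0 -0.12 0",
)

```text
clock: 18.55
tcp_pos: [0.4532, 0.0004, 0.335]
ee_rot: [-0.001, 0.999, 0.034, -0.003]
ft_force: [0.7, 0.3, 0.4]
width: 0.0004
```

```bash
python3 - <<'E'
from h import *
w=wsnap('w10'); s=snap('side','side10'); t=snap('top','top10'); print(arm.observe()['tcp_pos'],arm.observe()['ft_force'])
H=np.array([*HG,.1377]); ux=np.array([np.cos(YC),np.sin(YC),0]); uy=np.array([-ux[1],ux[0],0]); uz=np.array([0,0,1])
# front outer edge row: sample the image gradient down columns across the predicted tip edge, in the side view at several lateral stations
g=cv2.cvtColor(s['image'],cv2.COLOR_RGB2GRAY).astype(int)
for a in(0,.05,.11): print('side pred tip L,mid,R outer',a,proj(s,[H+uy*k+.141*(-np.cos(a)*ux+np.sin(a)*uz)+.006*(np.sin(a)*ux+np.cos(a)*uz) for k in(.065,0,-.065)]).round(1).tolist())
q=proj(s,[H+uy*.065-.1*ux+.006*uz])[0].round().astype(int); print('column near left edge mid-length',q,g[q[1]-8:q[1]+9,q[0]])
r=proj(s,[H+uy*.065-.13*ux+.006*uz])[0].round().astype(int); print(r,g[r[1]-8:r[1]+9,r[0]])
# wrist view: tip corners pred
P=w['pose']; q4=P[1]; T=np.eye(4); T[:3,:3]=R.from_quat([q4[1],q4[2],q4[3],q4[0]]).as_matrix(); T[:3,3]=P[0]; Ti=np.linalg.inv(T@w['mount'])
gw=cv2.cvtColor(w['image'],cv2.COLOR_RGB2GRAY).astype(int)
for a in(0,.05,.11):
    X=np.array([H+uy*k+.141*(-np.cos(a)*ux+np.sin(a)*uz)+.006*(np.sin(a)*ux+np.cos(a)*uz) for k in(.065,0,-.065)])
    print('wrist pred',a,cv2.projectPoints(X@Ti[:3,:3].T+Ti[:3,3],np.zeros(3),np.zeros(3),w['intrinsics'],w['D'])[0].reshape(-1,2).round(1).tolist())
    x=int(cv2.projectPoints(X@Ti[:3,:3].T+Ti[:3,3],np.zeros(3),np.zeros(3),w['intrinsics'],w['D'])[0].reshape(-1,2)[0,0])
E
```

```text
[4.55189893e-01 2.41238739e-04 3.33649785e-01] [ 0.91597978  1.03937284 -0.45479533]
side pred tip L,mid,R outer 0 [[280.0, 226.9], [282.4, 210.9], [284.6, 196.3]]
side pred tip L,mid,R outer 0.05 [[279.7, 224.6], [282.1, 208.7], [284.3, 194.1]]
side pred tip L,mid,R outer 0.11 [[279.1, 221.8], [281.5, 206.0], [283.8, 191.5]]
column near left edge mid-length [263 227] [235 234 235 233 235 234 234 186 124 124 121 113 112 113 110 115 110]
[276 227] [235 235 236 236 235 236 235 215 125 122 124 151 131 127 106  86  65]
wrist pred 0 [[245.7, 79.8], [323.8, 79.4], [401.9, 79.9]]
wrist pred 0.05 [[243.9, 78.0], [323.8, 77.6], [403.7, 78.1]]
wrist pred 0.11 [[241.7, 75.2], [323.8, 74.8], [405.9, 75.3]]
```

```bash
python3 - <<'E'
from h import *
for f in('side8','side10'):
    v=load(f)['image'].max(2)[205:250,290:312]; y,x=np.nonzero(v<80); print(f,len(x),x.mean().round(2)+290,y.mean().round(2)+205)
a,b=load('top0')['image'].astype(int),load('top10')['image'].astype(int); d=abs(a-b).max(2)>40
for n,(x,y) in dict(beaker=(245,147),bottle=(492,134),dishes=(174,160)).items(): print(n,d[y-22:y+22,x-22:x+22].mean().round(3))
print(arm.finish_job())
E
```

```text
side8 297 294.2 227.72
side10 300 294.2 227.74
beaker 0.0
bottle 0.0
dishes 0.0
the job is handed in; nothing more can be done
None
```

I slid the large grey tray into the bottom slot and the small grey tray into the top slot. Each went in until it met the ledge and the back stop, and I released both. I then swung the cover down from behind with shut fingers and pressed it shut. The job was handed in at about 18.7 s, with the arm well clear.

**Trays:** each stopped within about 1 mm of its computed home point. The last picture I viewed of them showed both grips stacked and straight out. After the cover closed, the grip pixels in the side view were unchanged to 0.03 px.

**Cover:** the final press reached about 53 N against a stiff stop, well above the 6 to 10 N catch force. In the side view its edge lay within about 1 px of the shut prediction; 0.11 rad open would have shown about 5 px.

**Bystanders:** the beaker, bottle and dishes showed no change in the top view.

**Checks that failed or disagreed:**
- One automatic disc fit of the held small tray found no points. I used measured edge points instead, which agreed to about 2 mm.
- Camera estimates of the cassette's height above the bench ranged from about 3 to 9 mm. Contact with the ledge settled it at about 7.7 mm.
- I judged the cover shut from force and pixel rows only, because all 12 picture views had been used.

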